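# Fit the big cartridge fuse into the fuse box

### The arm

A 7-joint arm with a two-finger parallel gripper is mounted at the origin on the work surface. World frame = base frame: x ahead of the robot, y to its left, z up, the work surface at z = 0. Lengths are in m, angles in rad, forces in N, time in s.
With the tool pointing down it reaches from about 0.4 to 0.875 m from the base axis. Payload 19.3 kg.
Tool frame: the origin (TCP) lies between the finger pads; the fingertips stand ahead of it and the grasp point (between the pads) lies 8 mm behind it (bot.tip_extent is the x of the fingertips in the tool frame, in m); x points along the fingers, y is the direction in which the jaws open and shut, and the axes are right-handed (so a half turn about x gives the same grasp; the last joint's range is limited). The gripper opens to 85 mm and grips with 20 to 120 N. Pads are 22 mm wide; open, the fingers measure 114 mm over their backs; the gripper's body (76 mm by 85 mm) begins 54 mm behind the grasp point. The pads swing forward as they close: fully open they stand 13 mm farther back than shut.
Start: joints at [1.224, 0.521, -0.036, 1.599, 0.021, 1.021, -0.113], TCP at [0.171, -0.601, 0.242] pointing down, gripper open.
Joint ranges: [-2.91, 2.91], [-0.3, 2.13], [-1.5, 1.42], [0.17, 2.43], [-1.26, 4.41], [0.16, 1.93], [-2.52, 2.52]. Speed limits (rad/s): [1.89, 1.89, 2.39, 2.39, 3.01, 3.01, 3.01].

### API

Orientations are given as [roll, pitch, yaw] about the fixed x, y, z axes, in that order (R = Rz(yaw) Ry(pitch) Rx(roll)).
In Python, from workcell import observe, grab_frame, camera_info, bot, nets gives the robot as it stands.
- The arm moves only by the tool jog_arm, never from a script. Its argument "commands" is a list of rows, each a list of 6 numbers: the shift along the tool's x, y, z in mm, then the turn, a rotation vector about the tool's x, y, z in rad. A call has 1 to 20 rows; each row shifts and turns the pose as measured when the row begins, along the tool's axes as they then stand; what a row does not reach is not made up. A row lasts 1/10 s, in which the tool goes at most 50 mm and 8.59 degrees, less where a joint would pass 70% of its speed; a pose out of reach is approached as far as the arm can. A call is refused whole if a number of a shift passes 50 or a number of a turn 0.15, either way. A call with a gripper value outside its range is refused whole. "gripper" is the closure in counts, from 0 (fully open) to 255 (shut), set as the call begins (left out, the last holds). The fingers move at their own pace and stop on an object; "newtons" is the grip in N (left out, the last holds). Time passes only in rows, so rows that do not move let the fingers close. It gives the time, the measured TCP pose, the force and the opening at its end, in the units of the state.
- observe(): the state, without advancing time (a new reading comes with each control period).
- grab_frame(name): name is "scene" or "top" or "wrist"; returns the picture (400x640x3 uint8, red, green, blue); there is no depth.
- camera_info(name): a dict with "fov_y" (degrees; the focal length in pixels is half the picture's height over the tangent of half this angle, whatever the lens; pixels are square), "cx", "cy" (the principal point, pixels), "distortion" ([k1, k2, p1, p2, k3] as OpenCV has them; the pictures are not rectified), "R" (3x3) and "t" (3): a world point X has camera coordinates R X + t; the wrist camera has in their place "tool_from_camera" (4x4, takes a point from camera to tool coordinates, whose origin is the TCP and whose axes are the tool frame's). Camera axes: x right, y down, z forward; pixel columns grow to the right and rows downward; lengths in m; the calibration is good to about 2 mm. A picture is of the moment at which its call begins: read the wrist's pose just before it. camera_info takes no time and is no camera call.
- bot.job_done(): hands the job in, once; it reports no verdict.
Trained networks look in the newest picture that a camera, given by its name, has taken for a name from the list of things; names that differ only in an ending like _2 or _b are one class to them, and where a whole thing is asked for, a point or a joint stands for the part that bears it (a point fixed in the world has none). Each returns a list of dicts, best first, with "p" (0 to 1); they miss things now and then, are a little off and sometimes report something else, mostly with a low value. They report only what shows in the picture. A call takes as long as a camera call. They do not tell look-alikes from the thing itself.
- nets.find_in(camera, name): "rect" ([left, top, right, bottom] in pixels, round what is visible of it).
- nets.silhouettes(camera, name): "mask" (400x640 bool, what is visible of it) and "rect" ([left, top, right, bottom] in pixels, round what is visible of it).
- nets.pinpoint(camera, name): "location" ([column, row] in pixels: a listed point, or the origin of a listed thing).
The state is a dict: "clock": time; "qpos": joint angles; "qd": joint speeds; "joint_efforts": joint torques, N m; "position": TCP position; "tool_rot": TCP orientation; "force": force on the tool from outside, world axes, zero at the start; "moment": the same for the moment, N m; "grip_width": finger opening in m.
Only numpy, scipy, OpenCV 4.12 (cv2) and the standard library are available. Lean on these libraries where they do the work, as an engineer would, in place of code of your own. Each camera call takes 0.05 s, during which the arm holds its last target.

### The job

Turn both quarter-turn fasteners on the fuse box anticlockwise to unlocked and swing its panel open until it stands up past vertical. Take the big cartridge fuse from the stock tray by its overhanging end, lay it in the wooden cradle and let go so that you can take it again by its middle, then press it down sideways into the pair of spring clips in the box until it is fully home, centred between them, and let go. Leave the panel standing open and do not disturb the thin fuse, the gauge or the screwdriver.

Things in the scene. Friction and masses are not known exactly. Their poses are not given: they have to be found in the camera images.
- fuse_box: Grey steel fuse box lying on its back, fixed: 165 mm deep (its x, away from the robot at yaw 0), 280 mm wide (its y), 80 mm high, walls and floor 4 to 5 mm thick. Origin under its centre at bench height, z up. A 10 mm wide lip runs inside the top of the near (-x) wall, which roughly faces the robot.
- clip_seat (a point): Axis centre of a fully seated fuse, 38 mm above the bench, in the middle of the box; the seated fuse lies along the box's y. The two spring clips stand 62 mm either side of it along y, each 14 mm wide, so 110 mm is free between them, down to the box floor 33 mm below this point. A gripper holding the fuse near an end would hit a clip.
- clip_left (a point): Seat centre of the left (+y) copper C spring clip, on the seated fuse's axis. Its jaws flare open upwards, tips 22 mm above this point; the mouth, about 12 mm above it, is narrower (29 mm) than the fuse. Pressing the fuse straight down and level into both clips takes roughly 8 to 18 N in all; then it snaps in and rests on copper pads.
- clip_right (a point): The same for the right (-y) clip.
- panel (a joint): Angle of the access panel (rad): 0 shut, grows as its near edge swings up and away from the robot, stop at 1.85. Stiff hinge: stays where left; about 5 N at the handle moves it. Locked shut until both fasteners have been turned beyond about 1.1 rad. 165 x 280 x 5 mm, grey frame with a clear window, top face 85.5 mm above the bench when shut.
- panel_hinge (a point): Point on the panel's hinge axis, in the middle of the far (+x) upper rim of the box; the axis runs along the box's y, 80.5 mm above the bench.
- panel_handle (a point): Middle of the round bar of the D handle that juts out, in the panel's plane, 32 mm beyond its near edge: bar 10 mm thick, 90 mm long along the box's y between its two arms, 83 mm above the bench, 197 mm from the hinge. Can be pinched from above and followed round the hinge, the bar turning between the fingers.
- cam_left (a joint): Angle of the left (+y) quarter-turn fastener (rad): 0 locked, 1.57 unlocked (stop), counted anticlockwise seen from above. Starts near 0. Turns with slight friction and stays.
- cam_right (a joint): The same for the right (-y) fastener.
- cam_left_grip (a point): Grip point of the left fastener, on its turning axis 22 mm above the panel's face. Its dark steel wing is 42 mm long, 12 mm thick, and stands up to 30 mm above the panel; the wing lies along the box's y at joint value 0 and along the box's x at 1.57. It stands 105 mm to the +y side of the panel's middle, 28 mm from its near edge.
- cam_right_grip (a point): The same for the right fastener, 105 mm to the -y side of the panel's middle.
- tray: Grey stock tray, fixed: 155 mm long (its x), 172 mm wide (its y), three slots open to the front (-x, towards the robot), dividers up to 60 mm above the bench, slot floors 20 mm above the bench. Origin on the bench under the middle of its front edge. The outer slots (centres at y = +55 and -55 mm) hold the big and the thin fuse, either way round; the middle one is empty.
- fuse: The big cartridge fuse: brown tube with steel end caps, 180 mm long, 36 mm across, about 0.25 kg, both ends alike. Origin at its centre, x along its axis. It lies in an outer slot with its centre 38 mm above the bench; about 60 mm of it overhangs the tray's front, the only part with finger room beside it.
- thin_fuse: The thin cartridge fuse in the other outer slot, 120 mm long, 24 mm across: leave it alone. Origin at its centre, x along its axis.
- cradle: Wooden cradle, fixed: base board 110 x 76 x 10 mm with two V blocks, 14 mm thick along x, centred 34 mm either side of its middle, up to 35 mm high. Origin under its middle; a fuse lies in it along its x.
- cradle_seat (a point): Where the centre of the fuse lies when it rests in the cradle's V blocks: 38 mm above the bench, over the cradle's middle. Between the blocks 54 mm are free for fingers.
- gauge: Round pressure gauge lying on its back, 64 mm across, 26 mm high, with a brass stem: leave it alone. Origin under its centre.
- screwdriver: Screwdriver lying on the bench in front of the fuse box, about 200 mm long, along its x, 30 mm high: leave it alone.
Mind the look-alikes: they are no part of the job. Leave any green or orange look-alike of the fuse alone. Of the things that look like the cradle, take the one that is farthest to the robot's right at the start.

How it is judged:
By the outcome, as a careful person would: the job done as asked, in the order asked, and still so for the second after the job is handed in, with the robot touching nothing.
It also fails if it takes over 72 s, if anything falls off the work surface, if the arm or the gripper's body presses on something with over 40 N, if the wrist force passes 120 N, or if a joint passes its speed limit or range.

## Working session

There is one attempt and no reset: what is moved stays moved. The work goes in short steps, Python scripts to look and compute and a tool call to move; the robot and the scene stay as the last step left them, time stands still between calls to the robot, and variables do not carry over. Pictures are saved under pics/ and viewed, and the job is handed in when it is done.

Besides the shell and the picture viewer there is one more tool, called after "Call:" by a JSON object that holds its "api" and its "payload". jog_arm: Moves the arm, as the interface text tells. Its arguments: {"type":"object","properties":{"commands":{"type":"array","items":{"type":"array","items":{"type":"number"}}},"gripper":{"type":"number"},"newtons":{"type":"number"}},"required":["commands"]}

```bash
ls; mkdir -p pics
python3 - <<'E'
from workcell import observe, grab_frame, camera_info, bot, nets
import cv2
print(observe())
for n in ["scene","top","wrist"]:
    im=grab_frame(n); cv2.imwrite(f"pics/{n}0.png",im[:,:,::-1])
    c=camera_info(n); print(n,c)
print(bot.tip_extent)
E
```

```text
pics
{'clock': 0.0, 'qpos': array([ 1.22380176,  0.52202199, -0.0363397 ,  1.59997547,  0.02120971,
        1.02110221, -0.11277904]), 'qd': array([ 0.00080203,  0.00030664, -0.00190245,  0.00124451,  0.00195154,
       -0.00102989, -0.00059637]), 'joint_efforts': array([-7.10916847e-04, -9.27078724e+01,  1.97996624e+00, -3.69930840e+01,
        1.79626647e-02,  7.87854544e-03,  1.62579863e-05]), 'position': array([ 0.17068139, -0.60091832,  0.24173227]), 'tool_rot': array([-1.49798725,  1.56967464,  1.92042611]), 'force': array([-0.02820247,  0.17322359,  0.58837511]), 'moment': array([ 0.00477241, -0.02718393,  0.01002457]), 'grip_width': 0.08524548784512878}
scene {'fov_y': 50.974440498105764, 'cx': 319.7205196862491, 'cy': 205.42507539386736, 'distortion': array([-0.08141784,  0.        ,  0.        ,  0.        ,  0.        ]), 'R': array([[ 0.87721886,  0.48000083, -0.00928848],
       [ 0.30257351, -0.56777828, -0.76555672],
       [-0.37274166,  0.66875035, -0.64330135]]), 't': array([-0.49128861, -0.08734626,  1.30330854])}
top {'fov_y': 55.03917961433874, 'cx': 317.83278021
[... 163 characters left out ...]
00427425],
       [-0.9861577 ,  0.01335587, -0.16527131],
       [ 0.16531329,  0.00209535, -0.98623888]]), 't': array([0.02519324, 0.54761811, 1.08826027])}
wrist {'fov_y': 58.14679068784833, 'cx': 318.8225755322449, 'cy': 195.58141893236265, 'distortion': array([-0.06433929,  0.        ,  0.        ,  0.        ,  0.        ]), 'tool_from_camera': array([[-1.36277139e-03, -3.19656277e-01,  9.47532589e-01,
        -1.29274627e-01],
       [ 9.99999032e-01, -1.70043578e-04,  1.38086498e-03,
         8.85482014e-04],
       [-2.80280327e-04,  9.47533554e-01,  3.19656199e-01,
        -8.23726791e-02],
       [ 0.00000000e+00,  0.00000000e+00,  0.00000000e+00,
         1.00000000e+00]])}
0.011
```

View pics/scene0.png

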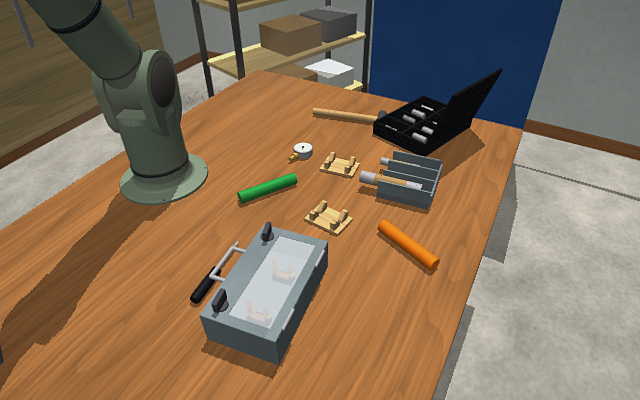

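View pics/top0.png

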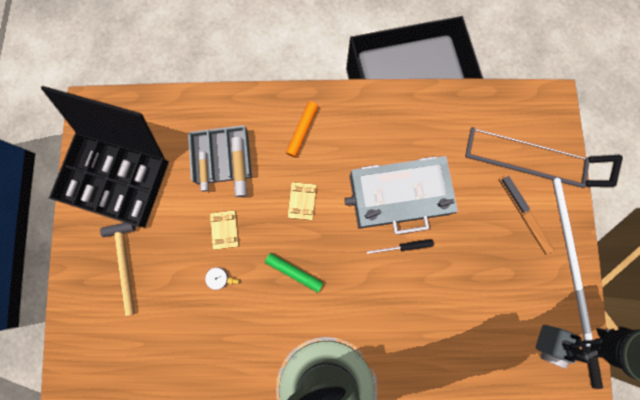

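View pics/wrist0.png

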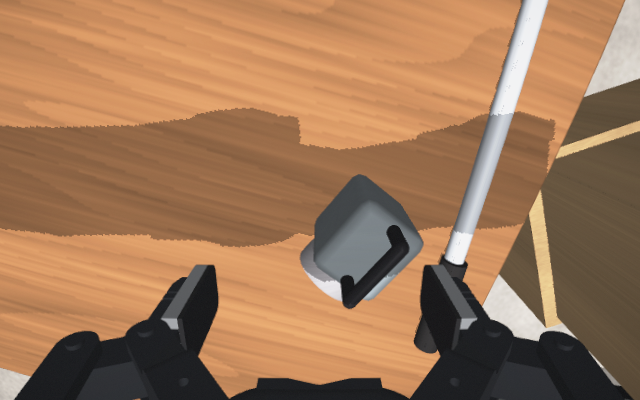

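The top view has the fuse box at about (402,190) with its handle toward the robot. The tray is at (220,150) with the big fuse in its right slot. The two cradle candidates are at (302,200) and (224,230); the first is farther to the robot's right. The green and orange bars are decoys.

```bash
cat > h.py <<'E'
import numpy as np, cv2
from scipy.spatial.transform import Rotation as Rt
from workcell import observe, grab_frame, camera_info, bot, nets
def K(c):
    f=200/np.tan(np.radians(c['fov_y']/2)); return np.array([[f,0,c['cx']],[0,f,c['cy']],[0,0,1]])
def tool():
    s=observe(); return Rt.from_euler('xyz',s['tool_rot']).as_matrix(), np.array(s['position']), s
def cam(n, pose=None):
    c=camera_info(n)
    if n!='wrist': return K(c),c['distortion'],np.array(c['R']),np.array(c['t'])
    R,p=pose if pose is not None else tool()[:2]
    T=np.array(c['tool_from_camera']); Rwc=R@T[:3,:3]; o=R@T[:3,3]+p
    return K(c),c['distortion'],Rwc.T,-Rwc.T@o
def ray(cm,uv):
    k,d,R,t=cm; u=cv2.undistortPoints(np.array([[uv]],float),k,d)[0,0]
    return -R.T@t, R.T@np.array([u[0],u[1],1])
def atz(cm,uv,z):
    o,d=ray(cm,uv); return o+d*(z-o[2])/d[2]
def proj(cm,X):
    k,d,R,t=cm; return cv2.projectPoints(np.atleast_2d(np.array(X,float)),cv2.Rodrigues(R)[0],t,k,np.array(d))[0][:,0]
def tri(rs):
    A=np.zeros((3,3));b=np.zeros(3)
    for o,d in rs:
        d=d/np.linalg.norm(d);P=np.eye(3)-d[:,None]*d; A+=P;b+=P@o
    return np.linalg.solve(A,b)
E
python3 - <<'E'
from h import *
Z=dict(fuse_box=0,clip_seat=.038,clip_left=.038,clip_right=.038,panel_hinge=.0805,panel_handle=.083,cam_left_grip=.1075,cam_right_grip=.1075,tray=0,fuse=.038,thin_fuse=.038,cradle=0,cradle_seat=.038,gauge=0,screwdriver=0.015)
print("t",observe()['clock'])
for n in ["top","scene"]:
    cm=cam(n)
    for k,z in Z.items():
        r=nets.pinpoint(n,k)
        print(n,k,[(round(x['p'],2),np.round(x['location'],1).tolist(),np.round(atz(cm,x['location'],z)[:2],4).tolist()) for x in r[:3]])
print("t",observe()['clock'])
E
```

```text
t 0.15
top fuse_box [(0.61, [400.9, 194.4], [0.5649, -0.2383])]
top clip_seat []
top clip_left [(0.54, [446.6, 203.5], [0.5289, -0.3658])]
top clip_right []
top panel_hinge [(0.91, [394.3, 165.4], [0.6367, -0.2058]), (0.2, [203.7, 168.4], [0.6357, 0.3499])]
top panel_handle [(0.7, [410.9, 229.5], [0.4493, -0.2438])]
top cam_left_grip [(0.53, [371.6, 213.9], [0.4922, -0.1307])]
top cam_right_grip [(0.68, [447.7, 200.8], [0.5261, -0.3459])]
top tray [(0.7, [222.1, 182.9], [0.6088, 0.3151])]
top fuse [(0.81, [295.0, 274.0], [0.3291, 0.0867]), (0.58, [238.5, 165.7], [0.6531, 0.2569]), (0.57, [304.2, 128.7], [0.7673, 0.0571])]
top thin_fuse [(0.73, [202.8, 169.2], [0.644, 0.3657])]
top cradle [(0.85, [223.4, 230.9], [0.4594, 0.307]), (0.72, [301.4, 197.8], [0.5584, 0.0686]), (0.7, [393.9, 164.1], [0.6614, -0.2212])]
top cradle_seat [(0.71, [299.7, 198.2], [0.5508, 0.0719]), (0.68, [220.9, 225.8], [0.4713, 0.3053])]
top gauge [(0.88, [219.4, 281.0], [0.3095, 0.3155])]
top screwdriver [(0.55, [397.7, 245.8], [0.4069, -0.2181])]
scene fuse_box [(0.85, [271.7, 298.4], [0.5598, -0.2257])]
scen
[... 428 characters left out ...]
57, 0.3091]), (0.67, [272.1, 300.2], [0.5634, -0.2295])]
scene fuse [(0.61, [389.4, 182.6], [0.6492, 0.257]), (0.59, [403.1, 244.5], [0.7709, 0.0382]), (0.55, [268.5, 188.8], [0.357, 0.0684])]
scene thin_fuse [(0.71, [217.0, 299.2], [0.4762, -0.3072]), (0.55, [397.0, 162.3], [0.6318, 0.3656])]
scene cradle [(0.83, [341.5, 168.3], [0.4719, 0.3053]), (0.59, [329.6, 217.0], [0.5465, 0.0813])]
scene cradle_seat [(0.97, [340.4, 158.6], [0.4688, 0.3018]), (0.86, [327.8, 208.7], [0.5464, 0.0707])]
scene gauge [(0.8, [300.5, 152.8], [0.3105, 0.322])]
scene screwdriver [(0.94, [219.2, 272.6], [0.4164, -0.2315]), (0.6, [328.2, 208.5], [0.5345, 0.0958]), (0.24, [219.2, 263.0], [0.397, -0.2074])]
t 1.65
```

```bash
python3 - <<'E'
import cv2
a=cv2.imread('pics/top0.png')[145:260,335:465]; cv2.imwrite('pics/ztop.png',cv2.resize(a,None,fx=6,fy=5.2,interpolation=cv2.INTER_CUBIC)) 
a=cv2.imread('pics/scene0.png')[215:365,185:335]; cv2.imwrite('pics/zsc.png',cv2.resize(a,None,fx=4,fy=4,interpolation=cv2.INTER_CUBIC))
E
python3 - <<'E'
import sys; sys.path.insert(0,'.')
from h import *
from scipy.optimize import least_squares
obs=[("top",(400.9,194.4),(0,0,0)),("top",(394.3,165.4),(82.5,0,80.5)),("top",(410.9,229.5),(-114.5,0,83)),("top",(371.6,213.9),(-54.5,105,107.5)),("top",(447.7,200.8),(-54.5,-105,107.5)),
("scene",(271.7,298.4),(0,0,0)),("scene",(266.3,289),(0,0,38)),("scene",(285.9,268.2),(0,62,38)),("scene",(304.9,289.2),(82.5,0,80.5)),("scene",(220.1,261.8),(-114.5,0,83)),("scene",(264.7,228.7),(-54.5,105,107.5)),("scene",(217.2,299.1),(-54.5,-105,107.5))]
cms={n:cam(n) for n in("top","scene")}
def P(p,l):
    c,s=np.cos(p[2]),np.sin(p[2]);l=np.array(l)/1000
    return np.array([p[0]+c*l[0]-s*l[1],p[1]+s*l[0]+c*l[1],l[2]])
f=lambda p:np.concatenate([proj(cms[n],P(p,l))[0]-u for n,u,l in obs])
r=least_squares(f,[.56,-.23,.15],loss='soft_l1');print(r.x);print(np.round(f(r.x).reshape(-1,2),1).tolist())
for n,off,sc in(("top",(335,145),(6,5.2)),("scene",(185,215),(4,4))):
    im=cv2.imread({'top':'pics/ztop.png','scene':'pics/zsc.png'}[n])
    for l in [(-82.5,-140,85.5),(-82.5,140,85.5),(82.5,140,85.5),(82.5,-140,85.5),(-114.5,0,83),(-54.5,105,115.5),(-54.5,-105,115.5)]:
        u=((proj(cms[n],P(r.x,l))[0]+.5-off)*sc).astype(int); cv2.drawMarker(im,tuple(int(v) for v in u),(0,0,255),0,12)
    cv2.imwrite(f'pics/z{n}_fit.png',im)
E
```

```text
[ 0.56108677 -0.22902882  0.15023536]
[[-2.9, 1.3], [3.6, -2.0], [0.9, 0.5], [1.0, 0.2], [-1.6, 1.1], [-0.3, 1.3], [3.6, -0.0], [-4.5, 0.7], [-0.8, -2.5], [0.9, 0.1], [0.5, 0.6], [1.4, -0.3]]
```

View pics/ztop_fit.png

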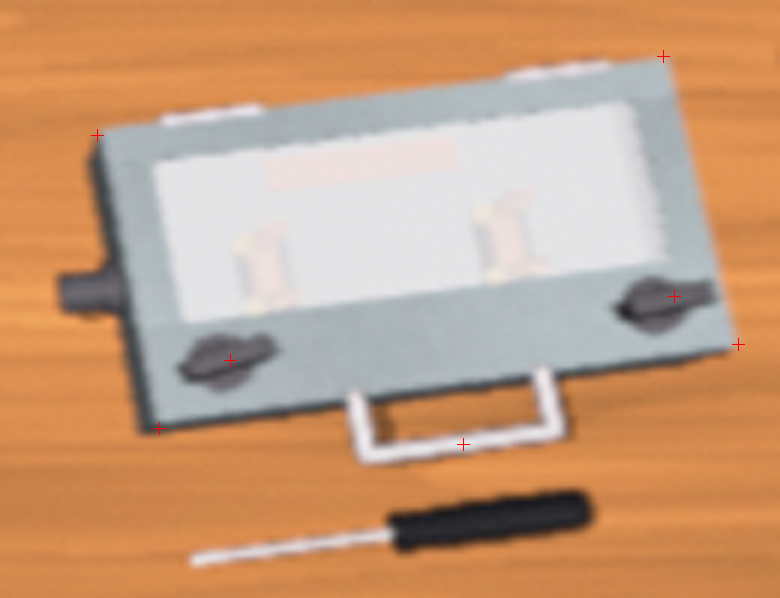

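View pics/zscene_fit.png

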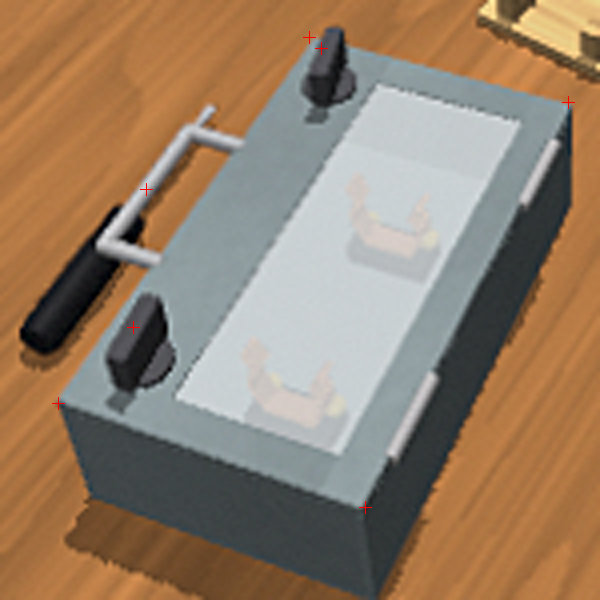

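```bash
cat >> h.py <<'E'
def P(p,l):
    c,s=np.cos(p[2]),np.sin(p[2]);l=np.array(l)/1000
    return np.array([p[0]+c*l[0]-s*l[1],p[1]+s*l[0]+c*l[1],l[2]])
def Pinv(p,X):
    c,s=np.cos(p[2]),np.sin(p[2]);d=np.array(X[:2])-p[:2]
    return np.array([c*d[0]+s*d[1],-s*d[0]+c*d[1],X[2]])*1000
E
python3 - <<'E'
from h import *
from scipy.optimize import least_squares
T=lambda x,y:(335+x/6-.5,145+y/5.2-.5)
S=lambda x,y:(185+x/4-.5,215+y/4-.5)
NR,NL,FL,FR=(-82.5,-140,85.5),(-82.5,140,85.5),(82.5,140,85.5),(82.5,-140,85.5)
H=(-114.5,0,83)
obs=[("top",T(103,132),FL),("top",T(667,60),FR),("top",T(737,343),NR),("top",T(150,420),NL),("top",T(464,446),H),
("scene",S(62,402),NR),("scene",S(366,506),FR),("scene",S(571,103),FL),("scene",S(318,40),NL),("scene",S(148,188),H)]
cms={n:cam(n) for n in("top","scene")}
f=lambda p:np.concatenate([proj(cms[n],P(p,l))[0]-u for n,u,l in obs if n in use])
for use in (["top"],["scene"],["top","scene"]):
    r=least_squares(f,[.56,-.23,.15],loss='soft_l1');print(r.x);print(np.round(f(r.x).reshape(-1,2),1).tolist())
p=r.x
for n,l in dict(camL=(-54.5,105,107.5),camR=(-54.5,-105,107.5),H=H,seat=(0,0,38)).items(): print(n,P(p,l))
for n in cms:
    im=cv2.imread(f'pics/{n}0.png')
# cradle/fuse masks
    for k in("fuse","cradle"):
        for m in nets.silhouettes(n,k):
            mm=m['mask'].astype(np.uint8); r=cv2.minAreaRect(np.argwhere(mm)[:,::-1].astype(np.float32)); print(n,k,round(m['p'],2),m['rect'],r)
E
```

```text
[ 0.56204618 -0.22943173  0.13495488]
[[-0.4, -0.4], [0.1, -0.3], [0.0, 0.7], [1.2, 0.6], [-0.6, -0.5]]
[ 0.56250203 -0.22810861  0.14246973]
[[-0.4, -0.2], [0.2, 0.3], [0.4, 0.1], [-0.9, -0.7], [0.5, 0.1]]
[ 0.56243884 -0.2285751   0.13994011]
[[-0.8, -0.3], [-0.4, -0.6], [-0.2, 0.3], [1.1, 0.7], [-0.7, -0.7], [-0.7, -0.1], [-0.2, 0.5], [0.4, 0.3], [-0.8, -0.7], [0.4, 0.1]]
camL [ 0.49382582 -0.13220341  0.1075    ]
camR [ 0.52311742 -0.34015052  0.1075    ]
H [ 0.44905815 -0.244546    0.083     ]
seat [ 0.56243884 -0.2285751   0.038     ]
top fuse 0.98 [264.8, 252.3, 320.9, 292.0] ((292.9253234863281, 272.27337646484375), (62.915855407714844, 13.303050994873047), 30.343246459960938)
top fuse 0.86 [229.6, 135.4, 250.5, 195.8] ((238.86468505859375, 166.2411651611328), (59.2097053527832, 11.964654922485352), 85.60128784179688)
top fuse 0.81 [284.8, 104.5, 318.3, 153.5] ((301.2056579589844, 129.04542541503906), (12.083026885986328, 58.18074417114258), 24.341089248657227)
top fuse 0.27 [346.0, 153.7, 457.7, 235.2] ((399.5501403808594, 197.66749572753906), (72.58792877197266, 109.4752502
[... 363 characters left out ...]
02.7] ((266.3892517089844, 187.68617248535156), (12.425283432006836, 60.4068489074707), 70.55996704101562)
scene fuse 0.72 [376.8, 224.1, 439.5, 272.3] ((408.0115661621094, 244.34231567382812), (70.4277572631836, 15.085397720336914), 37.87498474121094)
scene fuse 0.67 [360.6, 169.1, 421.7, 189.0] ((390.3365783691406, 182.80682373046875), (65.04412078857422, 13.270699501037598), 13.298571586608887)
scene cradle 0.93 [321.2, 153.9, 361.3, 178.5] ((340.0043029785156, 163.8819580078125), (37.476200103759766, 21.355411529541016), 13.392496109008789)
scene cradle 0.57 [304.0, 202.1, 352.5, 236.1] ((328.4828186035156, 217.20692443847656), (44.38157653808594, 26.261287689208984), 23.198591232299805)
```

```bash
cat >> h.py <<'E'
def down(phi):
    """tool x down, tool y at azimuth phi"""
    x=np.array([0,0,-1.]); y=np.array([np.cos(phi),np.sin(phi),0]); return np.column_stack([x,y,np.cross(x,y)])
def to(pos,R=None,pr=True):
    """delta in present tool frame (mm), total rotvec in tool frame"""
    Rn,p,s=tool(); d=Rn.T@(np.array(pos)-p)*1000
    rv=Rt.from_matrix(Rn.T@R).as_rotvec() if R is not None else None
    if pr: print("t",round(s['clock'],2),"pos",np.round(p,4),"yaw_y",np.round(np.degrees(np.arctan2(Rn[1,1],Rn[0,1])),2),"x",np.round(Rn[:,0],3),"delta",np.round(d,1),"rv",None if rv is None else np.round(rv,3),"q",np.round(s['qpos'],2),"F",np.round(s['force'],1),"w",round(s['grip_width'],4))
    return d,rv
BOX=np.array([0.56244,-0.22858,0.140])
E
python3 - <<'E'
from h import *
for a in (0,np.pi): to([0.45,-0.22,0.28],down(.14+a))
print(tool()[0])
E
```

```text
t 1.85 pos [ 0.1708 -0.6012  0.2423] yaw_y -74.14 x [-0.  0. -1.] delta [ -37.7 -290.4 -372.8] rv [-1.434 -0.     0.   ] q [ 1.22  0.52 -0.04  1.6   0.02  1.02 -0.11] F [-0.5 -0.9 -0.5] w 0.0856
t 1.85 pos [ 0.1708 -0.6012  0.2423] yaw_y -74.14 x [-0.  0. -1.] delta [ -37.7 -290.4 -372.8] rv [1.708 0.    0.   ] q [ 1.22  0.52 -0.04  1.6   0.02  1.02 -0.11] F [-0.5 -0.9 -0.5] w 0.0856
[[-2.64067193e-05  2.73285764e-01 -9.61932893e-01]
 [ 1.08856317e-04 -9.61932887e-01 -2.73285766e-01]
 [-9.99999994e-01 -1.11929053e-04 -4.34739011e-06]]
```

```bash
cat >> h.py <<'E'
def rows(pos,R,n=None,start=None):
    Rn,p=(tool()[:2] if start is None else start); d=np.array(pos)-p; rv=Rt.from_matrix(Rn.T@R).as_rotvec()
    n=n or int(np.ceil(max(np.linalg.norm(d)/.046,np.linalg.norm(rv)/.14,1)))
    out=[]
    for i in range(n):
        Ri=Rn@Rt.from_rotvec(rv*i/n).as_matrix()
        out.append([int(round(v)) for v in Ri.T@d/n*1000]+[round(float(v),2) for v in rv/n])
    print(n,out); return np.array(pos),R
def fixrow(s): pass
E
python3 - <<'E'
from h import *
rows([0.485,-0.15,0.25],down(.14))
E
```

```text
12 [[-1, -29, -35, -0.12, -0.0, 0.0], [-1, -25, -39, -0.12, -0.0, 0.0], [-1, -20, -41, -0.12, -0.0, 0.0], [-1, -15, -43, -0.12, -0.0, 0.0], [-1, -9, -45, -0.12, -0.0, 0.0], [-1, -4, -46, -0.12, -0.0, 0.0], [-1, 1, -46, -0.12, -0.0, 0.0], [-1, 7, -45, -0.12, -0.0, 0.0], [-1, 12, -44, -0.12, -0.0, 0.0], [-1, 17, -42, -0.12, -0.0, 0.0], [-1, 22, -40, -0.12, -0.0, 0.0], [-1, 27, -37, -0.12, -0.0, 0.0]]
```

Call:
{"api": "jog_arm", "payload": {"commands": [[-1,-29,-35,-0.12,0,0],[-1,-25,-39,-0.12,0,0],[-1,-20,-41,-0.12,0,0],[-1,-15,-43,-0.12,0,0],[-1,-9,-45,-0.12,0,0],[-1,-4,-46,-0.12,0,0],[-1,1,-46,-0.12,0,0],[-1,7,-45,-0.12,0,0],[-1,12,-44,-0.12,0,0],[-1,17,-42,-0.12,0,0],[-1,22,-40,-0.12,0,0],[-1,27,-37,-0.12,0,0]], "gripper": 110, "newtons": 60}}

```text
clock: 3.05
position: [0.4792, -0.1305, 0.2544]
tool_rot: [0.053, 1.564, -1.327]
force: [0.5, -1.6, -0.4]
grip_width: 0.0486
```

Run:
```python
from h import *
to([0.485,-0.15,0.25],down(.14))
pz=tool()[:2]
cv2.imwrite('pics/w1.png',grab_frame('wrist')[:,:,::-1]); np.savez('w1.npz',R=pz[0],p=pz[1])
```

```text
t 3.05 pos [ 0.4792 -0.1305  0.2544] yaw_y 10.97 x [ 0.002 -0.006 -1.   ] delta [ 4.5  2.  20.2] rv [ 0.051  0.007 -0.001] q [ 0.58  0.34 -0.56  1.9   0.23  0.96  0.11] F [ 0.5 -1.6 -0.4] w 0.0486
```

View pics/w1.png

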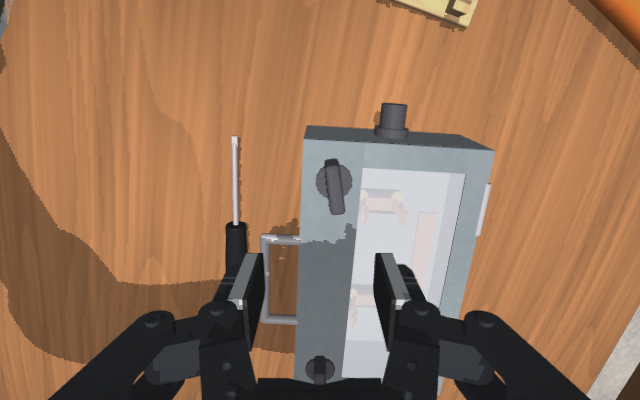

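Run:
```python
from h import *
z=np.load('w1.npz'); cm=cam('wrist',(z['R'],z['p']))
im=cv2.imread('pics/w1.png')
pts=dict(NL=(-82.5,140,85.5),FL=(82.5,140,85.5),FR=(82.5,-140,85.5),cl=(-54.5,105,85.5),clt=(-54.5,105,115.5),wa=(-54.5,126,115.5),wb=(-54.5,84,115.5),cr=(-54.5,-105,115.5),hL=(-114.5,45,83),hR=(-114.5,-45,83))
for k,l in pts.items():
    u=proj(cm,P(BOX,l))[0]; print(k,np.round(u,1)); cv2.drawMarker(im,tuple(int(v) for v in u),(0,0,255),0,10)
cv2.imwrite('pics/w1f.png',cv2.resize(im[90:390,200:520],None,fx=2,fy=2,interpolation=cv2.INTER_CUBIC))
```

```text
NL [304.  135.5]
FL [498.1 146.5]
FR [441.8 393.9]
cl [334.9 177.7]
clt [336.5 188.4]
wa [338.4 162.3]
wb [334.7 213.3]
cr [321.8 389.8]
hL [265.4 236.3]
hR [265.5 316.8]
```

View pics/w1f.png

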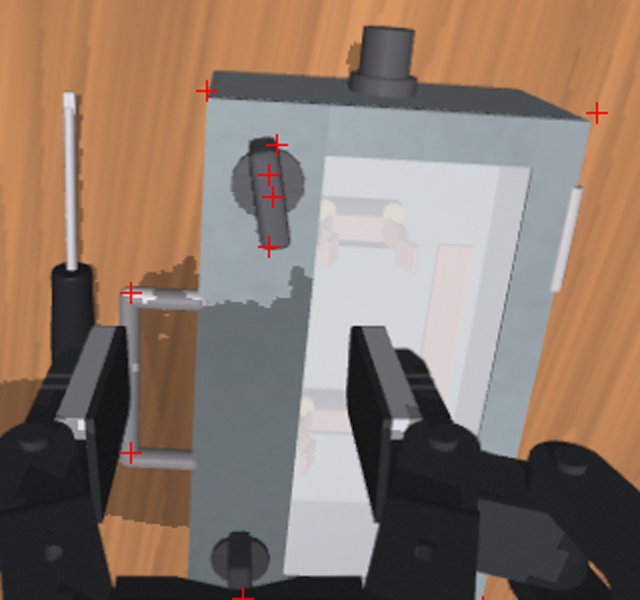

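Run:
```python
from h import *
from scipy.optimize import least_squares
T=lambda x,y:(335+x/6-.5,145+y/5.2-.5)
S=lambda x,y:(185+x/4-.5,215+y/4-.5)
NR,NL,FL,FR=(-82.5,-140,85.5),(-82.5,140,85.5),(82.5,140,85.5),(82.5,-140,85.5)
H=(-114.5,0,83)
z=np.load('w1.npz')
obs=[("top",T(103,132),FL),("top",T(667,60),FR),("top",T(737,343),NR),("top",T(150,420),NL),("top",T(464,446),H),
("scene",S(62,402),NR),("scene",S(366,506),FR),("scene",S(571,103),FL),("scene",S(318,40),NL),("scene",S(148,188),H),
("wrist",(304,139),NL),("wrist",(494,151),FL),("wrist",(265.5,238),(-114.5,45,83)),("wrist",(265.5,319.5),(-114.5,-45,83))]
cms={n:cam(n) for n in("top","scene")}; cms['wrist']=cam('wrist',(z['R'],z['p']))
W=dict(top=2.7,scene=2.3,wrist=.9)
f=lambda p:np.concatenate([W[n]*(proj(cms[n],P(p,l))[0]-u) for n,u,l in obs if n in use])
for use in (["wrist"],["top","scene","wrist"]):
    r=least_squares(f,[.56,-.23,.15],loss='soft_l1');print(r.x);print(np.round(f(r.x).reshape(-1,2),1).tolist())
p=r.x
for n,l in dict(camL=(-54.5,105,107.5),camR=(-54.5,-105,107.5),H=H,seat=(0,0,38)).items(): print(n,P(p,l))
cm=cms['wrist']
a,b=atz(cm,(328.5,165),.1155),atz(cm,(337,212),.1155); print(a,b,(a+b)/2,np.linalg.norm(a-b), np.arctan2(-(a-b)[0],(a-b)[1])-p[2])
a,b=atz(cm,(333.5,182),.088)[:2],0;print(a)
```

```text
[ 0.56245876 -0.23190482  0.1369591 ]
[[-0.2, 0.1], [2.9, -0.4], [-0.4, 1.0], [-0.5, -0.3]]
[ 0.56251782 -0.22959075  0.14168668]
[[-1.4, -0.7], [-0.4, -1.9], [0.5, 0.6], [4.0, 2.0], [-0.6, -2.0], [-2.2, 0.8], [-0.7, 2.2], [0.3, 1.2], [-2.7, -0.9], [0.2, 1.1], [-0.4, -1.9], [3.2, -3.2], [-0.2, -0.5], [-0.0, -1.5]]
camL [ 0.49373658 -0.13333905  0.1075    ]
camR [ 0.52339133 -0.34123469  0.1075    ]
H [ 0.4491652  -0.24575965  0.083     ]
seat [ 0.56251782 -0.22959075  0.038     ]
[ 0.4839262  -0.11495851  0.1155    ] [ 0.49830212 -0.15155034  0.1155    ] [ 0.49111416 -0.13325443  0.1155    ] 0.03931448765704602 0.23266020992074937
[ 0.49319247 -0.13552483]
```

```bash
sed -i 's/^BOX=.*/BOX=np.array([0.5625,-0.2303,0.140])/' h.py
python3 - <<'E'
from h import *
s=rows([0.4932,-0.1338,0.18],down(.37),4); to(*s)
E
```

```text
4 [[19, 2, 3, -0.04, 0.0, -0.0], [19, 2, 3, -0.04, 0.0, -0.0], [19, 2, 3, -0.04, 0.0, -0.0], [19, 2, 3, -0.04, 0.0, -0.0]]
t 3.1 pos [ 0.4828 -0.1234  0.2549] yaw_y 11.86 x [ 0.005 -0.003 -1.   ] delta [75.   7.7 12. ] rv [-0.163  0.004 -0.003] q [ 0.58  0.35 -0.57  1.89  0.23  0.96  0.12] F [-0.4 11.4 -1.5] w 0.0484
```

Call:
{"api": "jog_arm", "payload": {"commands": [[19,2,3,-0.04,0,0],[19,2,3,-0.04,0,0],[19,2,3,-0.04,0,0],[15,2,3,-0.04,0,0],[0,0,0,0,0,0]]}}

```text
clock: 3.6
position: [0.497, -0.1297, 0.1815]
tool_rot: [0.835, 1.563, -0.355]
force: [0.0, -0.2, 0.1]
grip_width: 0.0484
```

Run:
```python
from h import *
to([0.4932,-0.1338,0.103],down(.37))
z=tool(); cv2.imwrite('pics/w2.png',grab_frame('wrist')[:,:,::-1])
cm=cam('wrist',z[:2])
for l in ((-54.5,105,115.5),(-54.5,105,107.5)): print(proj(cm,P(BOX,l)))
```

```text
t 3.6 pos [ 0.497  -0.1297  0.1815] yaw_y 21.84 x [ 0.008 -0.003 -1.   ] delta [78.4 -5.5  2. ] rv [ 0.011  0.006 -0.006] q [ 0.56  0.47 -0.56  1.94  0.34  0.82  0.2 ] F [ 0.  -0.2  0.1] w 0.0484
[[310.58042897 223.95520813]]
[[310.78989137 218.70633755]]
```

View pics/w2.png

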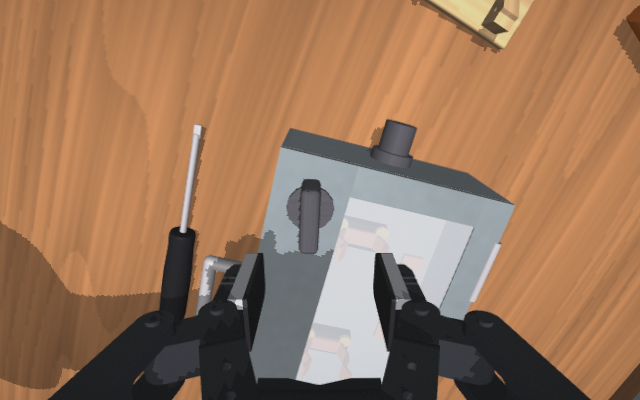

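Call:
{"api": "jog_arm", "payload": {"commands": [[20,-2,1,0.01,0,0],[20,-2,1,0,0.01,0],[20,-1,0,0,0,0],[14,0,0,0,0,0],[2,0,0,0,0,0]]}}

```text
clock: 4.15
position: [0.4961, -0.1345, 0.1086]
tool_rot: [1.545, 1.559, 0.337]
force: [0.1, -0.5, 0.6]
grip_width: 0.0485
```

Run:
```python
from h import *
to([0.4932,-0.1338,0.103],down(.37))
```

```text
t 4.15 pos [ 0.4961 -0.1345  0.1086] yaw_y 20.78 x [ 0.011  0.004 -1.   ] delta [ 5.6 -2.6 -1.7] rv [-0.007  0.    -0.012] q [ 0.52  0.58 -0.49  1.99  0.43  0.66  0.12] F [ 0.1 -0.5  0.6] w 0.0485
```

Call:
{"api": "jog_arm", "payload": {"commands": [[5,-3,-1,0,0,-0.01],[1,0,0,0,0,0],[0,0,0,0,0,0],[0,0,0,0,0,0]], "gripper": 255, "newtons": 40}}

```text
clock: 4.55
position: [0.4933, -0.135, 0.1042]
tool_rot: [0.718, 1.568, -0.491]
force: [0.4, 1.0, -6.6]
grip_width: 0.0112
```

Run:
```python
from h import *
to([0.4932,-0.1338,0.103],down(.14+1.57))
```

```text
t 4.55 pos [ 0.4933 -0.135   0.1042] yaw_y 20.73 x [ 0.002 -0.001 -1.   ] delta [ 1.2  0.3 -1.1] rv [-1.348  0.003 -0.   ] q [ 0.51  0.59 -0.49  1.99  0.43  0.66  0.11] F [ 0.4  1.  -6.6] w 0.0112
```

Call:
{"api": "jog_arm", "payload": {"commands": [[0,0,0,-0.14,0,0],[0,0,0,-0.14,0,0],[0,0,0,-0.14,0,0],[0,0,0,-0.14,0,0],[0,0,0,-0.14,0,0],[0,0,0,-0.14,0,0],[0,0,0,-0.14,0,0],[0,0,0,-0.14,0,0],[0,0,0,-0.14,0,0],[0,0,0,-0.1,0,0],[0,0,0,0,0,0]]}}

```text
clock: 5.65
position: [0.4939, -0.1341, 0.1058]
tool_rot: [0.023, 1.566, 0.226]
force: [1.7, 2.6, -7.0]
grip_width: 0.0109
```

Run:
```python
from h import *
to([0.4932,-0.1338,0.103],down(.14+1.57)); print(observe()['moment'])
```

```text
t 5.65 pos [ 0.4939 -0.1341  0.1058] yaw_y 101.63 x [ 0.005  0.001 -1.   ] delta [ 2.7  0.4 -0.6] rv [ 0.064  0.005 -0.   ] q [ 0.76  0.68 -0.84  1.98  0.71  0.8   1.28] F [ 1.7  2.6 -7. ] w 0.0109
[ 0.42238996 -0.06150472 -1.10288659]
```

Call:
{"api": "jog_arm", "payload": {"commands": [[0,0,0,0.02,0,0],[-10,0,0,0,0,0],[-35,0,0,0,0,0],[-40,0,0,0,0,0]], "gripper": 110}}

```text
clock: 6.05
position: [0.4921, -0.1335, 0.1917]
tool_rot: [1.531, 1.568, 1.704]
force: [-0.1, -1.3, -0.0]
grip_width: 0.0488
```

Run:
```python
from h import *
g=P(BOX,(-54.5,-105,107.5)); print(g)
s=rows([g[0],g[1]+.02,.19],down(.16),12); to(*s)
```

```text
[ 0.52318526 -0.34187778  0.1075    ]
12 [[0, -16, 0, 0.13, -0.0, -0.0], [0, -16, 2, 0.13, -0.0, -0.0], [0, -15, 4, 0.13, -0.0, -0.0], [0, -15, 6, 0.13, -0.0, -0.0], [0, -14, 8, 0.13, -0.0, -0.0], [0, -13, 10, 0.13, -0.0, -0.0], [0, -11, 11, 0.13, -0.0, -0.0], [0, -10, 13, 0.13, -0.0, -0.0], [0, -8, 14, 0.13, -0.0, -0.0], [0, -6, 15, 0.13, -0.0, -0.0], [0, -4, 15, 0.13, -0.0, -0.0], [0, -2, 16, 0.13, -0.0, -0.0]]
t 6.05 pos [ 0.4921 -0.1335  0.1917] yaw_y 99.93 x [-0.     0.002 -1.   ] delta [   1.2 -190.9   -1.8] rv [ 1.584 -0.002 -0.002] q [ 0.84  0.56 -0.94  1.92  0.55  0.95  1.38] F [-0.1 -1.3 -0. ] w 0.0488
```

Call:
{"api": "jog_arm", "payload": {"commands": [[0,-16,0,0.13,0,0],[0,-16,2,0.13,0,0],[0,-15,4,0.13,0,0],[0,-15,6,0.13,0,0],[0,-14,8,0.13,0,0],[0,-13,10,0.13,0,0],[0,-11,11,0.13,0,0],[0,-10,13,0.13,0,0],[0,-8,14,0.13,0,0],[0,-6,15,0.13,0,0],[0,-4,15,0.13,0,0],[0,-2,16,0.13,0,0],[0,0,5,0.02,0,0]]}}

```text
clock: 7.35
position: [0.5269, -0.333, 0.2149]
tool_rot: [1.171, 1.547, -0.317]
force: [0.1, 1.8, -0.1]
grip_width: 0.0488
```

Run:
```python
from h import *
to(P(BOX,(-54.5,-105,103)),down(.16))
z=tool(); cv2.imwrite('pics/w3.png',grab_frame('wrist')[:,:,::-1])
cm=cam('wrist',z[:2]); np.savez('w3.npz',R=z[0],p=z[1])
for l in ((-54.5,-105,115.5),(-54.5,-126,115.5),(-54.5,-84,115.5),(-54.5,105,115.5),(-114.5,45,83),(-114.5,-45,83)): print(proj(cm,P(BOX,l)))
```

```text
t 7.35 pos [ 0.5269 -0.333   0.2149] yaw_y 4.7 x [ 0.022 -0.007 -1.   ] delta [111.9  -6.9   7.5] rv [-0.078  0.01  -0.021] q [ 0.8   0.57 -0.49  1.63  0.31  0.99  0.29] F [ 0.1  1.8 -0.1] w 0.0488
[[308.65637902 211.64762882]]
[[310.66646969 239.40781594]]
[[306.5361777 182.2350028]]
[[ 282.79023056 -158.72803084]]
[[201.51400288 -16.11867939]]
[[219.84367159 122.21212558]]
```

View pics/w3.png

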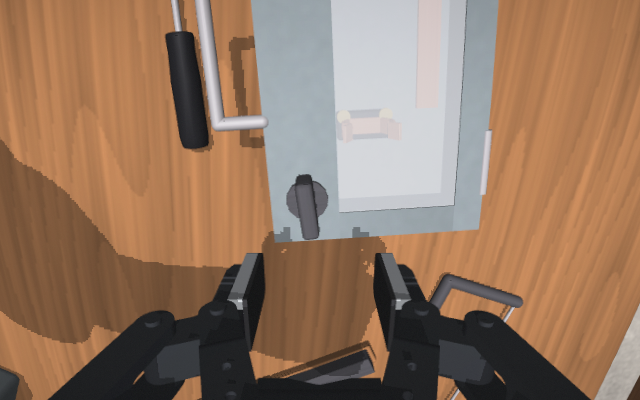

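Call:
{"api": "jog_arm", "payload": {"commands": [[25,-2,2,-0.04,0.01,-0.01],[28,-2,2,-0.04,0,-0.01],[28,-2,2,-0.03,0,0],[20,-1,1,0,0,0],[6,0,0,0,0,0],[2,0,0,0,0,0]]}}

```text
clock: 8.0
position: [0.5246, -0.3362, 0.1074]
tool_rot: [1.469, 1.564, 0.118]
force: [-0.0, -0.1, -0.8]
grip_width: 0.0487
```

Run:
```python
from h import *
to(P(BOX,(-54.5,-105,103)),down(.19))
```

```text
t 8.0 pos [ 0.5246 -0.3362  0.1074] yaw_y 12.63 x [ 0.007  0.001 -1.   ] delta [ 4.4 -2.7  5.2] rv [ 0.03   0.001 -0.007] q [ 0.79  0.72 -0.47  1.7   0.42  0.82  0.35] F [-0.  -0.1 -0.8] w 0.0487
```

Call:
{"api": "jog_arm", "payload": {"commands": [[4,-2,4,0.03,0,0],[1,-1,2,0,0,0],[0,0,0,0,0,0],[0,0,0,0,0,0]], "gripper": 255}}

```text
clock: 8.4
position: [0.5217, -0.3431, 0.1043]
tool_rot: [1.427, 1.566, 0.045]
force: [5.6, 2.4, -7.7]
grip_width: 0.011
```

Run:
```python
from h import *
to(P(BOX,(-54.5,-105,103)),down(1.71))
```

```text
t 8.4 pos [ 0.5217 -0.3431  0.1043] yaw_y 10.83 x [ 0.005  0.    -1.   ] delta [ 1.3  1.7 -0.9] rv [-1.521  0.004 -0.004] q [ 0.8   0.72 -0.46  1.69  0.41  0.82  0.34] F [ 5.6  2.4 -7.7] w 0.011
```

Call:
{"api": "jog_arm", "payload": {"commands": [[0,0,0,-0.14,0,0],[0,0,0,-0.14,0,0],[0,0,0,-0.14,0,0],[0,0,0,-0.14,0,0],[0,0,0,-0.14,0,0],[0,0,0,-0.14,0,0],[0,0,0,-0.14,0,0],[0,0,0,-0.14,0,0],[0,0,0,-0.14,0,0],[0,0,0,-0.14,0,0],[0,0,0,-0.12,0,0],[0,0,0,0,0,0]]}}

```text
clock: 9.6
position: [0.5223, -0.3422, 0.105]
tool_rot: [0.193, 1.563, 0.393]
force: [1.4, 2.2, -7.9]
grip_width: 0.0112
```

Run:
```python
from h import *
to(P(BOX,(-54.5,-105,103)),down(1.71)); print(observe()['moment'])
```

```text
t 9.6 pos [ 0.5223 -0.3422  0.105 ] yaw_y 101.43 x [ 0.007  0.003 -1.   ] delta [2.  0.1 0.9] rv [ 0.06   0.008 -0.002] q [ 1.02  0.82 -0.84  1.68  0.72  0.96  1.69] F [ 1.4  2.2 -7.9] w 0.0112
[ 0.52562168 -0.14684384 -1.16738785]
```

Call:
{"api": "jog_arm", "payload": {"commands": [[0,0,0,0.02,0,0],[-10,0,0,0,0,0],[-35,0,0,0,0,0],[-40,0,0,0,0,0]], "gripper": 130}}

```text
clock: 10.0
position: [0.5204, -0.3422, 0.1908]
tool_rot: [0.8, 1.565, 0.967]
force: [0.3, -0.7, 0.4]
grip_width: 0.0417
```

Run:
```python
from h import *
g=P(BOX,(-114.5,0,83)); print(g)
s=rows([g[0]+.003,g[1]+.005,.18],down(.14),12); to(*s)
```

```text
[ 0.44912027 -0.24627769  0.083     ]
12 [[1, 9, -4, 0.13, -0.0, -0.0], [1, 9, -5, 0.13, -0.0, -0.0], [1, 8, -6, 0.13, -0.0, -0.0], [1, 7, -7, 0.13, -0.0, -0.0], [1, 6, -8, 0.13, -0.0, -0.0], [1, 5, -9, 0.13, -0.0, -0.0], [1, 3, -10, 0.13, -0.0, -0.0], [1, 2, -10, 0.13, -0.0, -0.0], [1, 1, -10, 0.13, -0.0, -0.0], [1, -1, -10, 0.13, -0.0, -0.0], [1, -2, -10, 0.13, -0.0, -0.0], [1, -3, -10, 0.13, -0.0, -0.0]]
t 10.0 pos [ 0.5204 -0.3422  0.1908] yaw_y 99.58 x [ 0.003  0.005 -1.   ] delta [ 11.1 110.9 -50.5] rv [ 1.598 -0.    -0.006] q [ 1.06  0.72 -0.9   1.62  0.61  1.1   1.73] F [ 0.3 -0.7  0.4] w 0.0417
```

Call:
{"api": "jog_arm", "payload": {"commands": [[1,9,-4,0.13,0,0],[1,9,-5,0.13,0,0],[1,8,-6,0.13,0,0],[1,7,-7,0.13,0,0],[1,6,-8,0.13,0,0],[1,5,-9,0.13,0,0],[1,3,-10,0.13,0,0],[1,2,-10,0.13,0,0],[1,1,-10,0.13,0,0],[1,-1,-10,0.13,0,0],[1,-2,-10,0.13,0,0],[1,-3,-10,0.1,0,0],[0,0,0,0,0,0]], "gripper": 178}}

```text
clock: 11.3
position: [0.46, -0.237, 0.2002]
tool_rot: [0.973, 1.54, -0.482]
force: [0.3, 0.4, -0.6]
grip_width: 0.0258
```

Run:
```python
from h import *
to(P(BOX,(-114.5,0,75+4)),down(.14))
z=tool(); cv2.imwrite('pics/w4.png',grab_frame('wrist')[:,:,::-1])
cm=cam('wrist',z[:2]); np.savez('w4.npz',R=z[0],p=z[1])
for l in ((-114.5,0,83),(-114.5,45,83),(-114.5,-45,83)): print(proj(cm,P(BOX,l)))
```

```text
t 11.3 pos [ 0.46   -0.237   0.2002] yaw_y 6.65 x [ 0.027 -0.014 -1.   ] delta [121.  -14.9   5.9] rv [-0.024  0.018 -0.025] q [ 0.79  0.44 -0.57  1.93  0.32  0.83  0.17] F [ 0.3  0.4 -0.6] w 0.0258
[[298.06486109 200.76684442]]
[[295.26361073 139.27529149]]
[[300.6241188  255.48017957]]
```

View pics/w4.png

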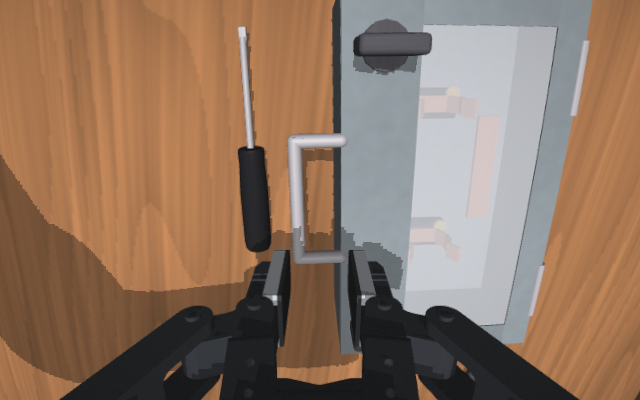

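Call:
{"api": "jog_arm", "payload": {"commands": [[25,-5,2,-0.02,0.01,-0.01],[25,-5,2,0,0.01,-0.01],[15,-4,1,0,0,0],[0,0,0,0,0,0]], "gripper": 190}}

```text
clock: 11.75
position: [0.4511, -0.2478, 0.1364]
tool_rot: [1.36, 1.56, -0.061]
force: [0.4, -0.6, 0.9]
grip_width: 0.0217
```

Run:
```python
from h import *
to(P(BOX,(-114.5,0,79)),down(.14))
```

```text
t 11.75 pos [ 0.4511 -0.2478  0.1364] yaw_y 8.58 x [ 0.01  -0.001 -1.   ] delta [57.3 -2.3 -2. ] rv [ 0.01   0.002 -0.01 ] q [ 0.79  0.54 -0.53  1.97  0.4   0.73  0.17] F [ 0.4 -0.6  0.9] w 0.0217
```

Call:
{"api": "jog_arm", "payload": {"commands": [[20,-2,-1,0.01,0,-0.01],[20,0,-1,0,0,0],[12,0,0,0,0,0],[4,0,0,0,0,0],[0,0,0,0,0,0]]}}

```text
clock: 12.25
position: [0.4529, -0.2487, 0.0828]
tool_rot: [0.726, 1.563, -0.701]
force: [0.1, -0.2, 0.6]
grip_width: 0.0215
```

Run:
```python
from h import *
to(P(BOX,(-114.5,0,79)),down(.14))
```

```text
t 12.25 pos [ 0.4529 -0.2487  0.0828] yaw_y 8.27 x [ 0.006 -0.005 -1.   ] delta [ 3.8 -3.4 -2.9] rv [ 0.004  0.006 -0.005] q [ 0.73  0.62 -0.47  1.99  0.47  0.62  0.09] F [ 0.1 -0.2  0.6] w 0.0215
```

Close on the bar at moderate grip so that it can turn between the pads.

Call:
{"api": "jog_arm", "payload": {"commands": [[4,-3,0,0,0,0],[1,0,0,0,0,0],[0,0,0,0,0,0]], "gripper": 255, "newtons": 30}}

```text
clock: 12.55
position: [0.4481, -0.2497, 0.0796]
tool_rot: [0.27, 1.564, -1.156]
force: [0.3, 2.1, -3.8]
grip_width: 0.0087
```

Run:
```python
from h import *
to(P(BOX,(-114.5,0,79)),down(.14))
# arc rows: box-frame increments along arc, tool y=box x, tool x=down, tilt none
th=np.linspace(0,1.75,15); r=197
x=-r*np.cos(th); z=r*np.sin(th)
print(len(th)-1,[[round(-b,0),round(a,0),0,0,0,0] for a,b in zip(np.diff(x),np.diff(z))])
```

```text
t 12.55 pos [ 0.4481 -0.2497  0.0796] yaw_y 8.25 x [ 0.003 -0.006 -1.   ] delta [ 0.6  1.5 -3.2] rv [ 0.004  0.006 -0.002] q [ 0.73  0.63 -0.46  2.    0.48  0.61  0.09] F [ 0.3  2.1 -3.8] w 0.0087
14 [[np.float64(-25.0), np.float64(2.0), 0, 0, 0, 0], [np.float64(-24.0), np.float64(5.0), 0, 0, 0, 0], [np.float64(-23.0), np.float64(8.0), 0, 0, 0, 0], [np.float64(-22.0), np.float64(10.0), 0, 0, 0, 0], [np.float64(-21.0), np.float64(13.0), 0, 0, 0, 0], [np.float64(-19.0), np.float64(16.0), 0, 0, 0, 0], [np.float64(-17.0), np.float64(18.0), 0, 0, 0, 0], [np.float64(-15.0), np.float64(20.0), 0, 0, 0, 0], [np.float64(-12.0), np.float64(21.0), 0, 0, 0, 0], [np.float64(-9.0), np.float64(23.0), 0, 0, 0, 0], [np.float64(-6.0), np.float64(24.0), 0, 0, 0, 0], [np.float64(-3.0), np.float64(24.0), 0, 0, 0, 0], [np.float64(-0.0), np.float64(25.0), 0, 0, 0, 0], [np.float64(3.0), np.float64(24.0), 0, 0, 0, 0]]
```

Call:
{"api": "jog_arm", "payload": {"commands": [[-20,1,0,0,0,0],[-22,4,0,0,0,0],[-22,7,0,0,0,0],[-22,9,0,0,0,0]]}}

```text
clock: 12.95
position: [0.4694, -0.2465, 0.1686]
tool_rot: [0.536, 1.564, -0.89]
force: [25.0, -1.8, -19.7]
grip_width: 0.0092
```

```bash
cat >> h.py <<'E'
def arc():
    R,p,s=tool(); b=Pinv(BOX,p+np.array([0,0,.0034])); dx=b[0]-82.5; dz=b[2]-80.5
    print("t",s['clock'],"box",np.round(b,1),"r",round(np.hypot(dx,dz),1),"th",round(np.arctan2(dz,-dx),3),"F",np.round(s['force'],1),"x",np.round(R[:,0],3),"w",round(s['grip_width'],4),"q",np.round(s['qpos'],2))
    to(p,down(.14),)
E
python3 -c "
from h import *
arc()"
```

```text
t 12.95 box [-94.5  -3.  172. ] r 199.2 th 0.477 F [ 25.   -1.8 -19.7] x [ 0.004 -0.005 -1.   ] w 0.0092 q [ 0.78  0.51 -0.55  1.9   0.36  0.82  0.18]
t 12.95 pos [ 0.4694 -0.2465  0.1686] yaw_y 8.29 x [ 0.004 -0.005 -1.   ] delta [0. 0. 0.] rv [ 0.005  0.006 -0.004] q [ 0.78  0.51 -0.55  1.9   0.36  0.82  0.18] F [ 25.   -1.8 -19.7] w 0.0092
```

Call:
{"api": "jog_arm", "payload": {"commands": [[-19,14,0,0,0,0],[-18,15,0,0,0,0],[-17,17,0,0,0,0],[-14,19,0,0,0,0]]}}

```text
clock: 13.35
position: [0.5316, -0.238, 0.2422]
tool_rot: [-0.092, 1.564, -1.521]
force: [3.3, -2.0, -13.2]
grip_width: 0.0087
```

```bash
python3 -c "
from h import *
arc()"
```

```text
t 13.35 box [-31.7  -3.3 245.6] r 200.8 th 0.966 F [  3.3  -2.  -13.2] x [ 0.    -0.007 -1.   ] w 0.0087 q [ 0.72  0.5  -0.57  1.7   0.32  1.03  0.18]
t 13.35 pos [ 0.5316 -0.238   0.2422] yaw_y 8.18 x [ 0.    -0.007 -1.   ] delta [0. 0. 0.] rv [0.003 0.007 0.001] q [ 0.72  0.5  -0.57  1.7   0.32  1.03  0.18] F [  3.3  -2.  -13.2] w 0.0087
```

Call:
{"api": "jog_arm", "payload": {"commands": [[-11,21,0,0,0,0],[-9,22,0,0,0,0],[-6,23,0,0,0,0],[-3,24,0,0,0,0]]}}

```text
clock: 13.75
position: [0.6207, -0.2261, 0.2768]
tool_rot: [-0.335, 1.561, -1.764]
force: [-3.0, -0.9, 0.3]
grip_width: 0.0087
```

```bash
python3 -c "
from h import *
arc()"
```

```text
t 13.75 box [ 58.2  -4.  280.2] r 201.1 th 1.45 F [-3.  -0.9  0.3] x [-0.002 -0.01  -1.   ] w 0.0087 q [ 0.6   0.6  -0.56  1.44  0.34  1.2   0.14]
t 13.75 pos [ 0.6207 -0.2261  0.2768] yaw_y 8.08 x [-0.002 -0.01  -1.   ] delta [0. 0. 0.] rv [0.001 0.01  0.003] q [ 0.6   0.6  -0.56  1.44  0.34  1.2   0.14] F [-3.  -0.9  0.3] w 0.0087
```

Call:
{"api": "jog_arm", "payload": {"commands": [[0,23,0,0,0,0],[2,23,0,0,0,0],[3,20,0,0,0,0],[1,3,0,0,0,0]]}}

```text
clock: 14.15
position: [0.6915, -0.2165, 0.2735]
tool_rot: [-0.371, 1.559, -1.8]
force: [-1.9, -1.4, 0.8]
grip_width: 0.0086
```

```bash
python3 -c "
from h import *
arc()
cv2.imwrite('pics/s5.png',grab_frame('scene')[:,:,::-1])"
```

```text
t 14.15 box [129.6  -4.4 276.9] r 201.9 th 1.806 F [-1.9 -1.4  0.8] x [-0.003 -0.011 -1.   ] w 0.0086 q [ 0.51  0.71 -0.54  1.24  0.37  1.29  0.12]
t 14.15 pos [ 0.6915 -0.2165  0.2735] yaw_y 8.12 x [-0.003 -0.011 -1.   ] delta [0. 0. 0.] rv [0.002 0.011 0.004] q [ 0.51  0.71 -0.54  1.24  0.37  1.29  0.12] F [-1.9 -1.4  0.8] w 0.0086
```

View pics/s5.png

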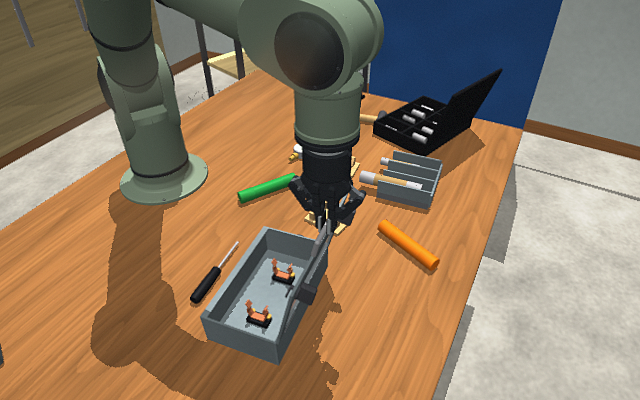

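Call:
{"api": "jog_arm", "payload": {"commands": [[0,0,0,0,0,0],[0,0,0,0,0,0],[-30,0,0,0,0,0],[-40,0,0,0,0,0]], "gripper": 130}}

```text
clock: 14.6
position: [0.6879, -0.2163, 0.3419]
tool_rot: [-0.916, 1.558, -2.344]
force: [-0.1, -0.6, 0.7]
grip_width: 0.0417
```

Run:
```python
from h import *
s=rows([.56,.25,.25],down(np.radians(92)),12); to(*s)
cm=cam('top')
R=((238.86,166.24),(59.2,11.96),85.6); a=np.radians(85.6); d=np.array([np.cos(a),np.sin(a)])*29
A,B=atz(cm,np.array(R[0])-d,.05),atz(cm,np.array(R[0])+d,.05); print(A,B,np.linalg.norm(A-B),(A+B)/2,np.degrees(np.arctan2(*(A-B)[1::-1])))
```

```text
12 [[7, -5, -40, -0.12, -0.0, 0.0], [7, 0, -40, -0.12, -0.0, 0.0], [7, 5, -40, -0.12, -0.0, 0.0], [7, 10, -39, -0.12, -0.0, 0.0], [7, 14, -38, -0.12, -0.0, 0.0], [7, 19, -36, -0.12, -0.0, 0.0], [7, 23, -33, -0.12, -0.0, 0.0], [7, 27, -30, -0.12, -0.0, 0.0], [8, 30, -27, -0.12, -0.0, 0.0], [8, 33, -23, -0.12, -0.0, 0.0], [8, 36, -18, -0.12, -0.0, 0.0], [8, 38, -14, -0.12, -0.0, 0.0]]
t 14.6 pos [ 0.6879 -0.2163  0.3419] yaw_y 8.13 x [-0.009 -0.009 -1.   ] delta [  88.9  -59.8 -480.4] rv [-1.464e+00 -1.000e-03  1.400e-02] q [ 0.5   0.67 -0.54  1.14  0.34  1.42  0.14] F [-0.1 -0.6  0.7] w 0.0417
[0.73894728 0.26221687 0.05      ] [0.56027009 0.24466303 0.05      ] 0.17953739734475094 [0.64960869 0.25343995 0.05      ] 5.610921450833079
```

Call:
{"api": "jog_arm", "payload": {"commands": [[0,-5,-40,-0.12,0,0],[0,0,-40,-0.12,0,0],[5,5,-40,-0.12,0,0],[8,10,-39,-0.12,0,0],[10,14,-38,-0.12,0,0],[10,19,-36,-0.12,0,0],[10,23,-33,-0.12,0,0],[10,27,-30,-0.12,0,0],[10,30,-27,-0.12,0,0],[10,33,-23,-0.13,0,0],[10,36,-18,-0.13,0,0],[8,38,-14,-0.13,0,0],[0,0,0,0,0,0]], "gripper": 30}}

```text
clock: 15.9
position: [0.5463, 0.259, 0.2554]
tool_rot: [-1.001, 1.551, -0.905]
force: [0.6, -0.6, -0.0]
grip_width: 0.0752
```

Run:
```python
from h import *
to([.56,.25,.25],down(np.radians(95)))
z=tool(); cv2.imwrite('pics/w6.png',grab_frame('wrist')[:,:,::-1]); np.savez('w6.npz',R=z[0],p=z[1])
cm=cam('wrist',z[:2])
print([(r['p'],r['location'],atz(cm,r['location'],.038)) for r in nets.pinpoint('wrist','fuse')])
```

```text
t 15.9 pos [0.5463 0.259  0.2554] yaw_y 95.49 x [ 0.012 -0.015 -1.   ] delta [  5.7 -10.2  12.7] rv [0.009 0.011 0.016] q [ 0.06  0.63 -0.94  1.61  0.56  1.19  0.66] F [ 0.6 -0.6 -0. ] w 0.0752
[(0.89, [150.9, 314.2], array([0.75342208, 0.07301011, 0.038     ])), (0.6, [309.1, 252.0], array([0.64921145, 0.25354291, 0.038     ]))]
```

View pics/w6.png

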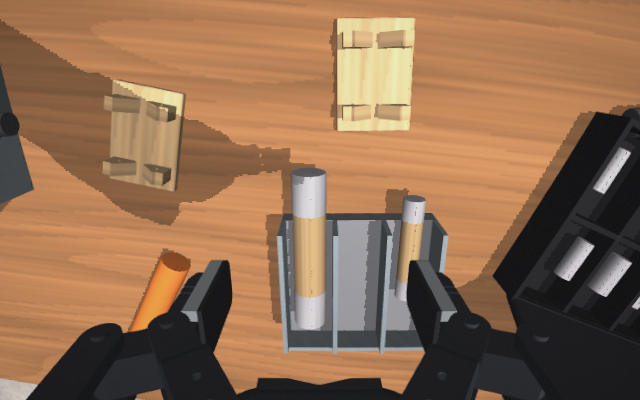

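Run:
```python
from h import *
z=np.load('w6.npz'); cm=cam('wrist',(z['R'],z['p']))
A=atz(cm,(309.8,200),.038);B=atz(cm,(309.6,300),.038)
print(A,B,np.degrees(np.arctan2((B-A)[1],(B-A)[0])))
for zz in(.038,.056): print("near end",atz(cm,(309.5,172),zz),"far",atz(cm,(310,327),zz))
# cradle corners of the image (right one)
for uv in((113,80),(185,95),(178,191),(109,176)): print("cr",atz(cm,uv,.010))
print([(r['p'],r['location'],atz(cm,r['location'],.038)) for r in nets.pinpoint('wrist','cradle_seat')])
a=np.radians(5.6);c=np.array([.650,.2537]);g=c-.062*np.array([np.cos(a),np.sin(a)]);print(g)
to([*g,.032],down(a+np.pi/2))
im=cv2.imread('pics/w6.png')[60:210,80:230]; cv2.imwrite('pics/w6c.png',cv2.resize(im,None,fx=4,fy=4,interpolation=cv2.INTER_CUBIC))
```

```text
[0.58964597 0.24907749 0.038     ] [0.71054902 0.25943504 0.038     ] 4.896472339898477
near end [0.56012013 0.24617565 0.038     ] far [0.74837778 0.26319446 0.038     ]
near end [0.55508244 0.2464992  0.056     ] far [0.73354135 0.26263218 0.056     ]
cr [0.4901636  0.03587043 0.01      ]
cr [0.49923106 0.11159739 0.01      ]
cr [0.60435678 0.10146316 0.01      ]
cr [0.59458398 0.02268418 0.01      ]
[(0.9, [129.4, 142.8], array([0.54774876, 0.06452642, 0.038     ])), (0.86, [375.1, 78.2], array([0.46495608, 0.29829883, 0.038     ]))]
[0.5882959  0.24764986]
t 16.05 pos [0.5496 0.2536 0.2559] yaw_y 94.74 x [ 0.014 -0.018 -1.   ] delta [224.5  -4.8  35.4] rv [-0.015  0.012  0.019] q [ 0.07  0.63 -0.94  1.61  0.56  1.19  0.66] F [-0.1 -0.7 -1.1] w 0.0753
```

View pics/w6c.png

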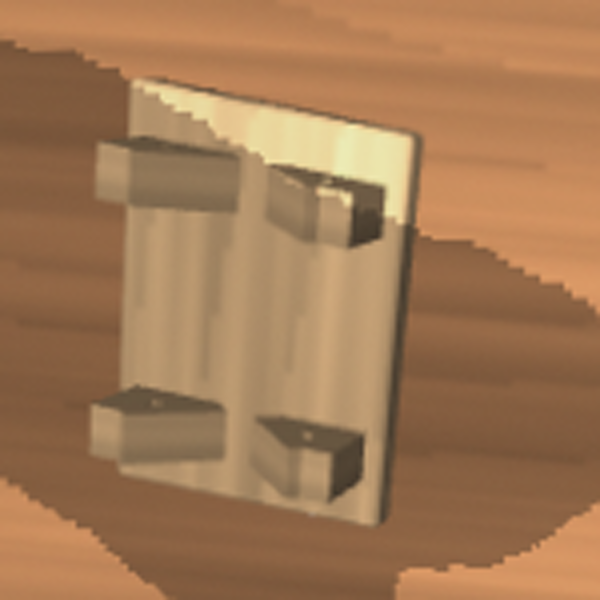

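Call:
{"api": "jog_arm", "payload": {"commands": [[40,-1,6,-0.01,0.01,0.01],[40,-1,6,0,0,0.01],[40,-1,6,0,0,0],[38,-1,6,0,0,0],[20,0,5,0,0,0],[0,0,2,0,0,0]]}}

```text
clock: 16.65
position: [0.589, 0.2408, 0.076]
tool_rot: [-0.226, 1.56, -0.152]
force: [-0.2, -0.5, 0.2]
grip_width: 0.0752
```

Run:
```python
from h import *
to([.5883,.2483,.031],down(np.radians(95.3)))
z=tool(); cv2.imwrite('pics/w7.png',grab_frame('wrist')[:,:,::-1]); np.savez('w7.npz',R=z[0],p=z[1])
```

```text
t 16.65 pos [0.589  0.2408 0.076 ] yaw_y 94.24 x [ 0.01  -0.002 -1.   ] delta [45.   7.6 -0.6] rv [-0.018  0.01   0.002] q [ 0.02  0.87 -0.8   1.66  0.76  0.93  0.57] F [-0.2 -0.5  0.2] w 0.0752
```

View pics/w7.png

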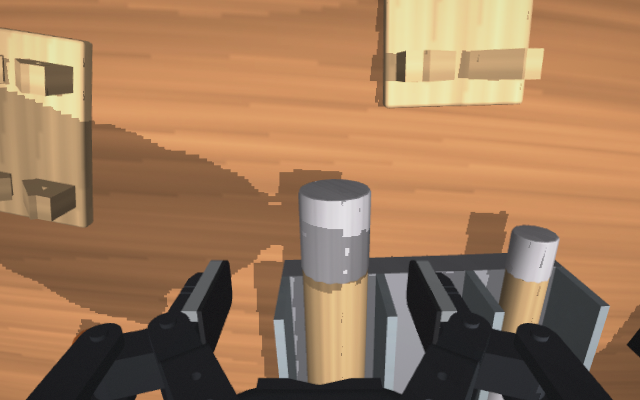

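Call:
{"api": "jog_arm", "payload": {"commands": [[15,6,0,-0.02,0.01,0],[18,2,0,0,0,0],[10,0,0,0,0,0],[3,0,0,0,0,0]]}}

```text
clock: 17.1
position: [0.5916, 0.2487, 0.033]
tool_rot: [-0.151, 1.564, -0.059]
force: [-0.8, -0.9, 0.0]
grip_width: 0.0752
```

Run:
```python
from h import *
to([.5883,.2483,.031],down(np.radians(95.3)))
```

```text
t 17.1 pos [0.5916 0.2487 0.033 ] yaw_y 95.23 x [ 0.007 -0.    -1.   ] delta [ 2.  -0.1 -3.3] rv [-0.001  0.007  0.001] q [-0.01  0.93 -0.76  1.66  0.8   0.89  0.56] F [-0.8 -0.9  0. ] w 0.0752
```

Call:
{"api": "jog_arm", "payload": {"commands": [[2,0,-3,0,0,0],[0,0,-1,0,0,0],[0,0,0,0,0,0],[0,0,0,0,0,0]], "gripper": 255, "newtons": 90}}

```text
clock: 17.5
position: [0.5872, 0.2485, 0.0316]
tool_rot: [-0.128, 1.564, -0.037]
force: [0.5, -0.8, -0.9]
grip_width: 0.0339
```

Run:
```python
from h import *
to([.5883,.2483,.031],down(np.radians(95.3)))
```

```text
t 17.5 pos [0.5872 0.2485 0.0316] yaw_y 95.23 x [ 0.007 -0.    -1.   ] delta [ 0.6 -0.3  1.1] rv [-0.001  0.007  0.001] q [-0.01  0.93 -0.76  1.67  0.81  0.88  0.55] F [ 0.5 -0.8 -0.9] w 0.0339
```

Call:
{"api": "jog_arm", "payload": {"commands": [[-15,0,0,0,0,0],[-30,0,0,0,0,0],[-35,0,0,0,0,0],[-30,0,0,0,0,0],[0,0,0,0,0,0]]}}

```text
clock: 18.0
position: [0.5856, 0.2488, 0.1495]
tool_rot: [-0.074, 1.564, 0.019]
force: [1.3, 0.7, -2.4]
grip_width: 0.0336
```

Run:
```python
from h import *
z=tool(); cv2.imwrite('pics/w8.png',grab_frame('wrist')[:,:,::-1]); np.savez('w8.npz',R=z[0],p=z[1])
cv2.imwrite('pics/t8.png',grab_frame('top')[:,:,::-1]);cv2.imwrite('pics/s8.png',grab_frame('scene')[:,:,::-1])
to([.5883,.2483,.031],down(np.radians(95.3)))
im=np.vstack([cv2.imread('pics/w8.png'),cv2.imread('pics/s8.png')]);cv2.imwrite('pics/c8.png',cv2.resize(im,(480,600)))
```

```text
t 18.15 pos [0.5842 0.2474 0.1446] yaw_y 95.29 x [ 0.002 -0.003 -1.   ] delta [113.6   0.9   4. ] rv [-0.     0.001  0.003] q [ 0.04  0.79 -0.86  1.63  0.67  1.04  0.64] F [-0.4 -0.1 -3.3] w 0.0338
```

View pics/c8.png

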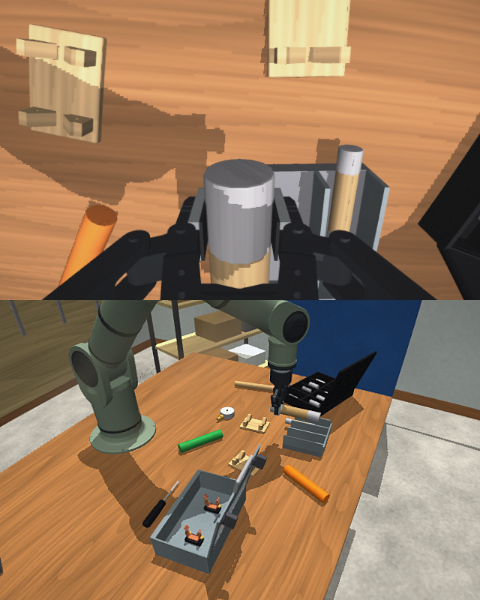

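View pics/t8.png

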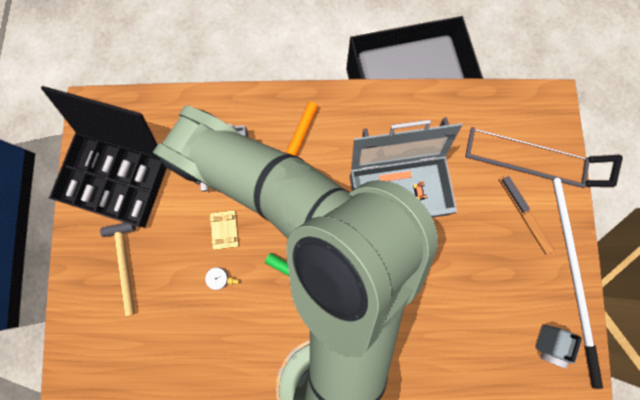

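View pics/w8.png

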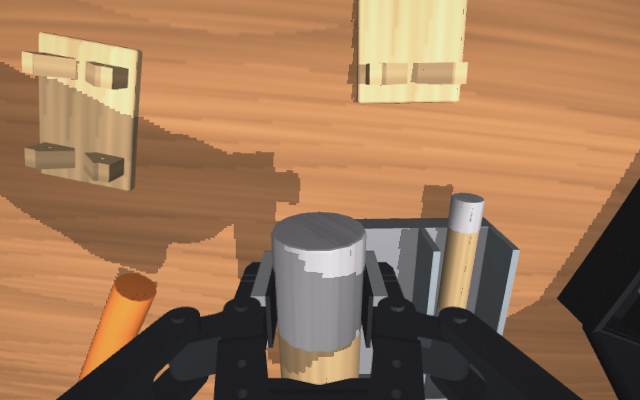

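Run:
```python
from h import *
z=np.load('w8.npz'); pz=(z['R'],z['p']); cm=cam('wrist',pz)
# project ellipse of end face for various end offset e (tool z = -e), axis at tool x=-8
for e in (25,28,31,34):
  for h in (-6,-9):
    th=np.linspace(0,2*np.pi,40); L=np.c_[h+18*np.cos(th),18*np.sin(th),-e*np.ones(40)]/1000
    u=proj(cm,L@pz[0].T+pz[1]); print(e,h,np.round([u[:,0].min(),u[:,0].max(),u[:,1].min(),u[:,1].max()],1))
c=[atz(cm,uv,.010) for uv in ((37,33),(137,50),(132,188),(33,166))]
print(np.round(c,4),np.mean(c,0),[np.degrees(np.arctan2(*(c[a]-c[b])[1::-1])) for a,b in((3,0),(2,1))])
```

```text
25 -6 [273.4 369.6 216.3 257.2]
25 -9 [272.4 370.7 219.  261.7]
28 -6 [273.  370.  209.7 249. ]
28 -9 [272.  371.1 212.3 253.3]
31 -6 [272.7 370.4 203.  240.6]
31 -9 [271.6 371.5 205.4 244.8]
34 -6 [272.3 370.8 196.1 232.1]
34 -9 [271.3 372.  198.5 236.1]
[[0.4908 0.0348 0.01  ]
 [0.4983 0.1097 0.01  ]
 [0.6028 0.0994 0.01  ]
 [0.5916 0.0176 0.01  ]] [0.54587944 0.06538325 0.01      ] [np.float64(-9.722925219331334), np.float64(-5.606113056638734)]
```

Run:
```python
from h import *
s=rows([.4854,.073,.12],down(np.radians(83.5)),7); to(*s)
```

```text
7 [[4, -23, -16, 0.03, 0.0, 0.0], [4, -24, -16, 0.03, 0.0, 0.0], [4, -24, -15, 0.03, 0.0, 0.0], [4, -25, -14, 0.03, 0.0, 0.0], [4, -25, -13, 0.03, 0.0, 0.0], [4, -26, -13, 0.03, 0.0, 0.0], [4, -26, -12, 0.03, 0.0, 0.0]]
t 18.15 pos [0.5842 0.2474 0.1446] yaw_y 95.29 x [ 0.002 -0.003 -1.   ] delta [  25.  -164.5 -114.5] rv [0.206 0.002 0.003] q [ 0.04  0.79 -0.86  1.63  0.67  1.04  0.64] F [-0.4 -0.1 -3.3] w 0.0338
```

Call:
{"api": "jog_arm", "payload": {"commands": [[2,-23,-16,0.03,0,0],[3,-24,-16,0.03,0,0],[4,-24,-15,0.03,0,0],[4,-25,-14,0.03,0,0],[4,-25,-13,0.03,0,0],[4,-26,-13,0.03,0,0],[4,-22,-10,0.03,0,0],[0,0,0,0,0,0],[0,0,0,0,0,0]]}}

```text
clock: 19.05
position: [0.477, 0.07, 0.1107]
tool_rot: [-2.753, 1.555, -2.878]
force: [0.3, 0.6, -2.4]
grip_width: 0.0337
```

Run:
```python
from h import *
to([.4854,.073,.034],down(np.radians(83.5)))
z=tool(); cv2.imwrite('pics/w9.png',grab_frame('wrist')[:,:,::-1]); np.savez('w9.npz',R=z[0],p=z[1])
cv2.imwrite('pics/s9.png',grab_frame('scene')[:,:,::-1])
im=cv2.imread('pics/s9.png')[100:300,220:460];cv2.imwrite('pics/s9c.png',cv2.resize(im,None,fx=3,fy=3,interpolation=cv2.INTER_CUBIC))
```

```text
t 19.05 pos [0.477  0.07   0.1107] yaw_y 82.83 x [-0.015 -0.004 -1.   ] delta [76.5  4.4  9.1] rv [-0.012 -0.015  0.006] q [ 0.34  0.63 -0.83  2.04  0.67  0.78  0.55] F [ 0.3  0.6 -2.4] w 0.0337
```

View pics/w9.png

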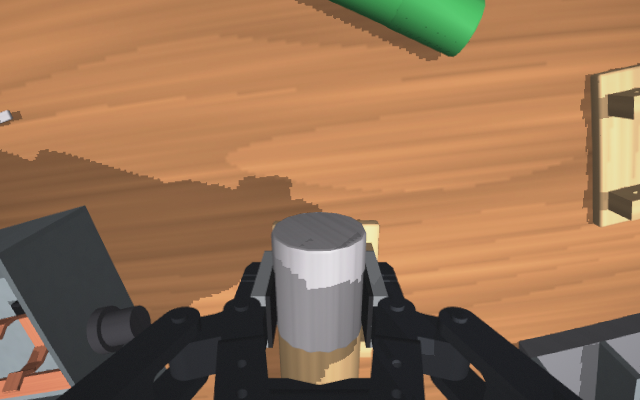

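View pics/s9c.png

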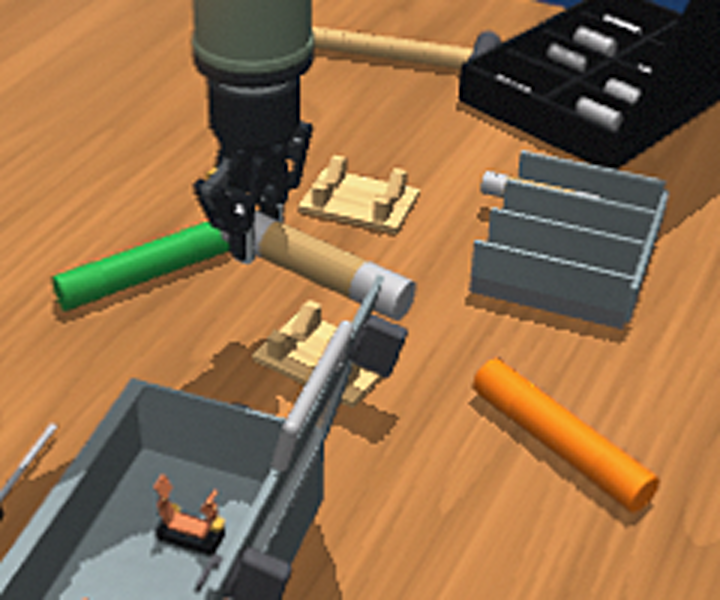

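Call:
{"api": "jog_arm", "payload": {"commands": [[20,2,4,-0.01,-0.01,0],[20,2,3,0,0,0],[12,1,2,0,0,0],[4,0,0,0,0,0]]}}

```text
clock: 19.55
position: [0.4883, 0.0776, 0.0531]
tool_rot: [-2.198, 1.567, -2.308]
force: [-0.2, -0.2, -1.8]
grip_width: 0.0337
```

Run:
```python
from h import *
to([.4854,.073,.034],down(np.radians(83.5)))
cv2.imwrite('pics/s10.png',grab_frame('scene')[:,:,::-1])
im=cv2.imread('pics/s10.png')[140:270,260:400];cv2.imwrite('pics/s10c.png',cv2.resize(im,None,fx=5,fy=4.5,interpolation=cv2.INTER_CUBIC))
```

```text
t 19.55 pos [0.4883 0.0776 0.0531] yaw_y 83.67 x [-0.003 -0.003 -1.   ] delta [19.1 -4.9 -2.3] rv [ 0.003 -0.002  0.003] q [ 0.26  0.73 -0.73  2.04  0.79  0.68  0.46] F [-0.2 -0.2 -1.8] w 0.0337
```

View pics/s10c.png

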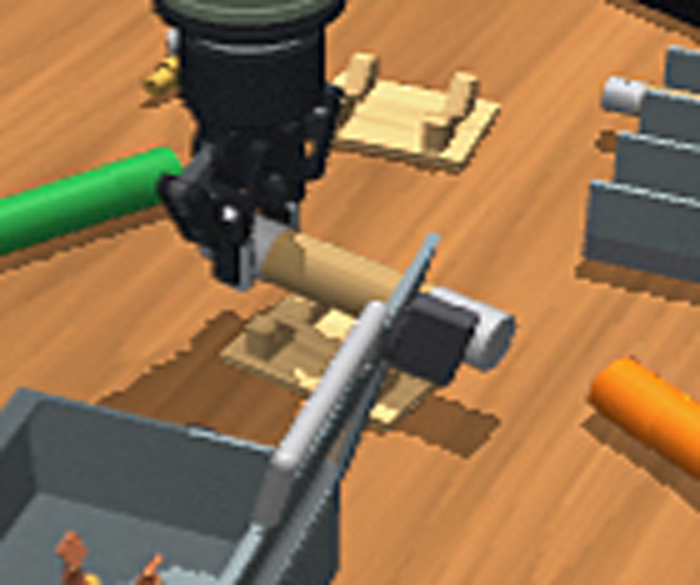

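Call:
{"api": "jog_arm", "payload": {"commands": [[5,-4,-2,0,0,0],[7,-1,0,0,0,0],[5,0,0,0,0,0]]}}

```text
clock: 19.9
position: [0.4859, 0.0727, 0.0363]
tool_rot: [-1.897, 1.568, -2.007]
force: [-0.3, 1.0, -2.5]
grip_width: 0.0336
```

Run:
```python
from h import *
to([.4854,.073,.034],down(np.radians(83.5)))
```

```text
t 19.9 pos [0.4859 0.0727 0.0363] yaw_y 83.69 x [-0.001 -0.003 -1.   ] delta [ 2.3  0.2 -0.5] rv [ 0.003 -0.001  0.003] q [ 0.25  0.75 -0.71  2.06  0.83  0.65  0.43] F [-0.3  1.  -2.5] w 0.0336
```

Call:
{"api": "jog_arm", "payload": {"commands": [[2,0,0,0,0,0],[2,0,0,0,0,0],[1,0,0,0,0,0]]}}

```text
clock: 20.2
position: [0.4859, 0.0726, 0.0311]
tool_rot: [-1.785, 1.568, -1.895]
force: [-5.1, 0.1, 13.2]
grip_width: 0.034
```

Run:
```python
from h import *
to([.4854,.073,.032],down(np.radians(83.5)))
```

```text
t 20.2 pos [0.4859 0.0726 0.0311] yaw_y 83.66 x [-0.001 -0.003 -1.   ] delta [-0.9  0.4 -0.5] rv [ 0.003 -0.001  0.003] q [ 0.24  0.76 -0.7   2.06  0.85  0.64  0.42] F [-5.1  0.1 13.2] w 0.034
```

Call:
{"api": "jog_arm", "payload": {"commands": [[0,0,0,0,0,0],[0,0,0,0,0,0],[-15,0,0,0,0,0],[-30,0,0,0,0,0],[-40,0,0,0,0,0],[-40,0,20,0,0,0],[0,0,10,0,0,0],[0,0,0,0,0,0]], "gripper": 40}}

```text
clock: 21.0
position: [0.5168, 0.0704, 0.1616]
tool_rot: [-1.549, 1.569, -1.658]
force: [-1.1, -0.5, -1.9]
grip_width: 0.072
```

Run:
```python
from h import *
to([.547,.066,.034],down(np.radians(83.5)))
z=tool(); cv2.imwrite('pics/w11.png',grab_frame('wrist')[:,:,::-1]); np.savez('w11.npz',R=z[0],p=z[1])
cm=cam('wrist',z[:2])
print([(r['p'],r['location'],atz(cm,r['location'],.038)) for r in nets.pinpoint('wrist','fuse')])
```

```text
t 21.0 pos [0.5168 0.0704 0.1616] yaw_y 83.77 x [-0.    -0.002 -1.   ] delta [127.6  -0.8  30.5] rv [0.005 0.    0.002] q [ 0.38  0.61 -0.88  1.92  0.59  0.9   0.67] F [-1.1 -0.5 -1.9] w 0.072
[(0.79, [317.5, 229.4], array([0.54732379, 0.06468461, 0.038     ]))]
```

View pics/w11.png

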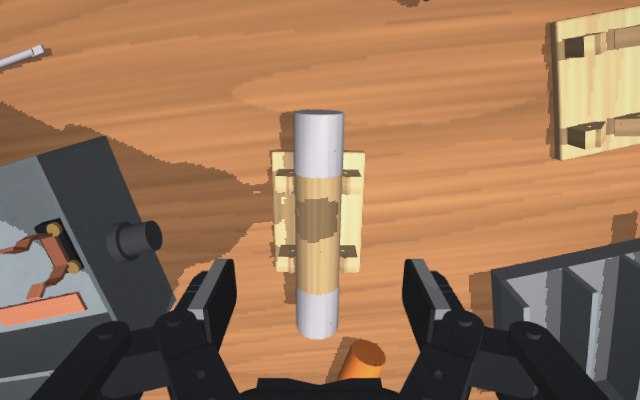

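Run:
```python
from h import *
z=np.load('w11.npz'); cm=cam('wrist',(z['R'],z['p']))
a,b=atz(cm,(318.5,177.5),.056),atz(cm,(318,294),.056); print(a,b,(a+b)/2,np.linalg.norm(a-b),np.degrees(np.arctan2(*(b-a)[1::-1])))
a,b=atz(cm,(319,111),.054),atz(cm,(318,336),.054); print('ends',a,b,(a+b)/2,np.linalg.norm(a-b))
c=[atz(cm,u,.010) for u in((273,151),(365,152),(361,272),(274,272))]; print('cradle',np.mean(c,0))
# model overlay of fuse centre hypotheses
for cx in(.545,.548,.551):
  for s in(-.09,.09): print(cx,s,proj(cm,[cx+s*.9936,.0655-s*.113,.056]),proj(cm,[cx+s*.9936,.0655-s*.113,.02]))
```

```text
[0.50132679 0.07055273 0.056     ] [0.59294753 0.06016878 0.056     ] [0.54713716 0.06536075 0.056     ] 0.09220729626035816 -6.4660927925289995
ends [0.45755705 0.07564519 0.054     ] [0.6340805  0.05564651 0.054     ] [0.54581878 0.06564585 0.054     ] 0.1776526841913205
cradle [0.54694803 0.06511754 0.01      ]
0.545 -0.09 [[318.69454675 108.16463036]] [[318.87736872 103.87156253]]
0.545 0.09 [[317.64201045 338.06193564]] [[317.8997587  310.55875845]]
0.548 -0.09 [[319.20095667 112.89610675]] [[319.31759395 108.00235603]]
0.548 0.09 [[318.04820832 341.02506354]] [[318.26330956 313.31973781]]
0.551 -0.09 [[319.70358045 117.59420238]] [[319.75496878 112.10803848]]
0.551 0.09 [[318.45137024 343.96455119]] [[318.62447885 316.06162547]]
```

Call:
{"api": "jog_arm", "payload": {"commands": [[25,0,9,0,0,0],[30,0,8,0,0,0],[30,0,8,0,0,0],[20,0,4,0,0,0],[10,0,1,0,0,0],[0,0,0,0,0,0]]}}

```text
clock: 21.7
position: [0.54, 0.0681, 0.0372]
tool_rot: [-2.705, 1.561, -2.808]
force: [0.1, -1.5, 0.7]
grip_width: 0.0716
```

Run:
```python
from h import *
to([.5465,.0655,.031],down(np.radians(83.5)))
```

```text
t 21.7 pos [0.54   0.0681 0.0372] yaw_y 84.09 x [-0.009 -0.003 -1.   ] delta [ 6.1 -1.9  6.8] rv [ 0.01  -0.009  0.004] q [ 0.27  0.81 -0.72  1.91  0.79  0.74  0.55] F [ 0.1 -1.5  0.7] w 0.0716
```

Call:
{"api": "jog_arm", "payload": {"commands": [[4,-1,5,0.01,-0.01,0],[2,-1,2,0,0,0],[0,0,0,0,0,0]]}}

```text
clock: 22.0
position: [0.5471, 0.0656, 0.0322]
tool_rot: [-0.954, 1.566, -1.067]
force: [0.7, -0.2, 0.1]
grip_width: 0.0721
```

Run:
```python
from h import *
to([.5465,.0655,.031],down(np.radians(83.5)))
```

```text
t 22.0 pos [0.5471 0.0656 0.0322] yaw_y 83.5 x [ 0.002 -0.004 -1.   ] delta [ 1.2 -0.1 -0.5] rv [-0.     0.003  0.004] q [ 0.27  0.82 -0.71  1.9   0.81  0.73  0.53] F [ 0.7 -0.2  0.1] w 0.0721
```

Call:
{"api": "jog_arm", "payload": {"commands": [[1,0,0,0,0,0],[0,0,0,0,0,0],[0,0,0,0,0,0],[0,0,0,0,0,0]], "gripper": 255, "newtons": 100}}

```text
clock: 22.4
position: [0.5477, 0.0657, 0.0331]
tool_rot: [-0.592, 1.564, -0.706]
force: [0.2, 0.2, -3.5]
grip_width: 0.0336
```

Call:
{"api": "jog_arm", "payload": {"commands": [[-15,0,0,0,0,0],[-30,0,0,0,0,0],[-40,0,0,0,0,0],[-40,0,0,0,0,0],[-40,0,0,0,0,0],[0,0,0,0,0,0]]}}

```text
clock: 23.0
position: [0.5451, 0.0675, 0.2082]
tool_rot: [-0.892, 1.567, -1.003]
force: [0.4, 0.4, -2.7]
grip_width: 0.0333
```

Run:
```python
from h import *
s=rows([.5625,-.2303,.2],down(.14),12); to(*s)
z=tool(); cv2.imwrite('pics/w12.png',grab_frame('wrist')[:,:,::-1]); np.savez('w12.npz',R=z[0],p=z[1])
```

```text
12 [[1, -25, 4, 0.11, 0.0, 0.0], [1, -24, 7, 0.11, 0.0, 0.0], [1, -23, 9, 0.11, 0.0, 0.0], [1, -22, 12, 0.11, 0.0, 0.0], [1, -20, 14, 0.11, 0.0, 0.0], [1, -19, 16, 0.11, 0.0, 0.0], [1, -17, 18, 0.11, 0.0, 0.0], [1, -15, 20, 0.11, 0.0, 0.0], [1, -12, 22, 0.11, 0.0, 0.0], [1, -10, 23, 0.11, 0.0, 0.0], [1, -7, 24, 0.11, 0.0, 0.0], [1, -5, 24, 0.11, 0.0, 0.0]]
t 23.0 pos [0.5451 0.0675 0.2082] yaw_y 83.67 x [ 0.002 -0.003 -1.   ] delta [   9.2 -294.    50.1] rv [1.32e+00 4.00e-03 1.00e-03] q [ 0.41  0.58 -0.91  1.81  0.54  1.02  0.74] F [ 0.4  0.4 -2.7] w 0.0333
```

View pics/w12.png

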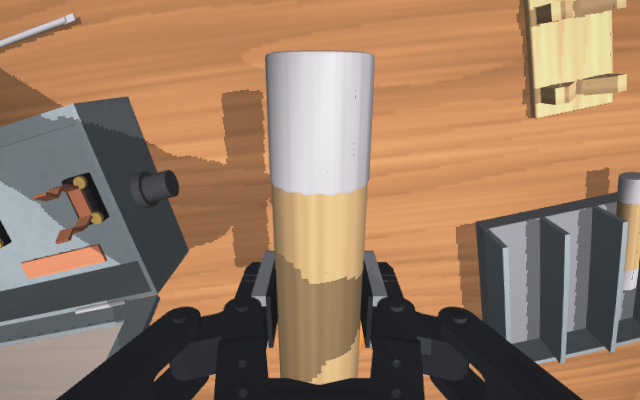

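Call:
{"api": "jog_arm", "payload": {"commands": [[0,-3,0,0.13,0,0],[0,-3,0,0.13,0,0],[0,-5,1,0.13,0,0],[0,-5,2,0.13,0,0],[0,-8,5,0.13,0,0],[0,-9,8,0.13,0,0],[0,-9,11,0.13,0,0],[0,-9,15,0.13,0,0],[0,-8,18,0.13,0,0],[0,-5,20,0.13,0,0]]}}

```text
clock: 24.05
position: [0.5318, -0.0451, 0.1998]
tool_rot: [-1.464, 1.556, -2.918]
force: [-0.0, -0.2, -2.7]
grip_width: 0.0334
```

Run:
```python
from h import *
s=rows([.5625,-.2303,.2],down(.14),7); to(*s)
```

```text
7 [[0, 1, 27, -0.0, 0.0, 0.0], [0, 1, 27, -0.0, 0.0, 0.0], [0, 1, 27, -0.0, 0.0, 0.0], [0, 1, 27, -0.0, 0.0, 0.0], [0, 1, 27, -0.0, 0.0, 0.0], [0, 1, 27, -0.0, 0.0, 0.0], [0, 1, 27, -0.0, 0.0, 0.0]]
t 24.05 pos [ 0.5318 -0.0451  0.1998] yaw_y 6.69 x [-0.014 -0.003 -1.   ] delta [ -0.    8.9 187.5] rv [-0.023  0.001  0.014] q [ 0.39  0.49 -0.57  1.85  0.33  0.91 -0.21] F [-0.  -0.2 -2.7] w 0.0334
```

Call:
{"api": "jog_arm", "payload": {"commands": [[0,1,28,-0.02,0,0.01],[0,1,28,0,0,0],[0,1,28,0,0,0],[0,1,28,0,0,0],[0,1,28,0,0,0],[0,1,27,0,0,0],[0,1,15,0,0,0],[0,0,0,0,0,0],[0,0,0,0,0,0]]}}

```text
clock: 24.95
position: [0.5567, -0.2323, 0.1923]
tool_rot: [-1.766, 1.553, 3.078]
force: [0.1, 0.5, -1.7]
grip_width: 0.0334
```

Run:
```python
from h import *
to([.5625,-.2303,.2],down(.14))
z=tool(); cv2.imwrite('pics/w13.png',grab_frame('wrist')[:,:,::-1]); np.savez('w13.npz',R=z[0],p=z[1])
cv2.imwrite('pics/t13.png',grab_frame('top')[:,:,::-1]);cv2.imwrite('pics/s13.png',grab_frame('scene')[:,:,::-1])
im=cv2.imread('pics/s13.png')[150:380,170:370];cv2.imwrite('pics/s13c.png',cv2.resize(im,None,fx=3,fy=2.6,interpolation=cv2.INTER_CUBIC))
```

```text
t 24.95 pos [ 0.5567 -0.2323  0.1923] yaw_y 7.54 x [-0.018  0.001 -1.   ] delta [-7.8  5.9 -1.2] rv [-0.008 -0.004  0.018] q [ 0.65  0.6  -0.53  1.67  0.35  0.99  0.13] F [ 0.1  0.5 -1.7] w 0.0334
```

View pics/w13.png

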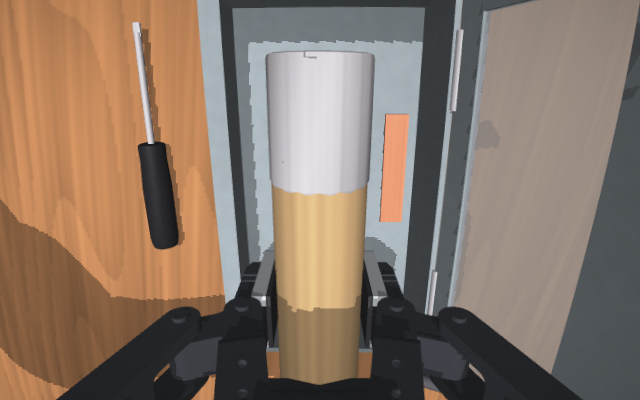

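View pics/s13c.png

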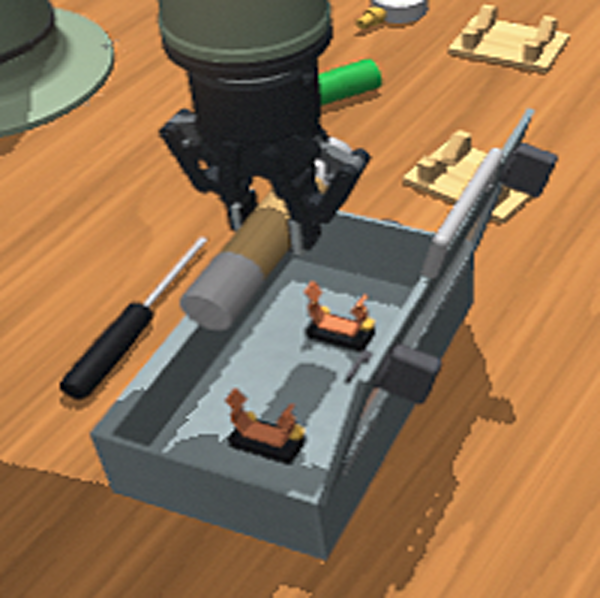

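View pics/t13.png

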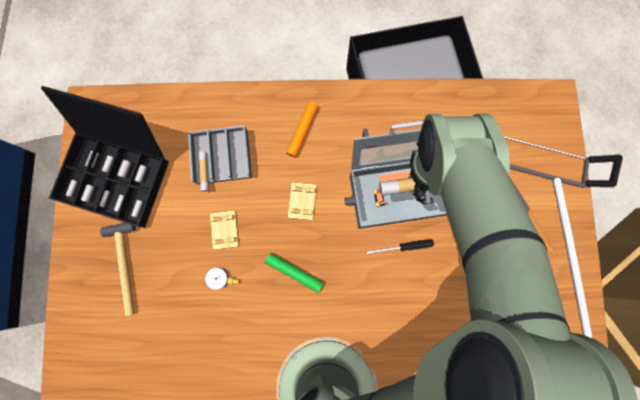

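Run:
```python
from h import *
z=np.load('w13.npz'); cm=cam('wrist',(z['R'],z['p']))
im=cv2.imread('pics/w13.png')
for x,col in((-82.5,(0,0,255)),(82.5,(0,0,255)),(78,(0,255,0))):
    u=proj(cm,[P(BOX,(x,y,80)) for y in(130,100,60,20,-20)]).astype(int); cv2.polylines(im,[u.reshape(-1,1,2)],False,col,1); print(x,u.tolist())
u=proj(cm,[P(BOX,(x,y,5)) for x,y in((-78,20),(-78,136),(78,136),(78,20))]).astype(int);cv2.polylines(im,[u.reshape(-1,1,2)],False,(255,0,255),1)
u=proj(cm,[P(BOX,(x,135.5,80)) for x in(-78,78)]).astype(int);cv2.polylines(im,[u.reshape(-1,1,2)],False,(255,255,0),1)
cv2.imwrite('pics/w13f.png',cv2.resize(im[0:300,180:500],None,fx=2.4,fy=2,interpolation=cv2.INTER_CUBIC))
```

```text
-82.5 [[195, -6], [199, 44], [205, 108], [211, 167], [217, 220]]
82.5 [[465, -8], [460, 42], [454, 107], [448, 166], [443, 219]]
78 [[457, -9], [453, 42], [448, 107], [442, 166], [436, 219]]
```

View pics/w13f.png

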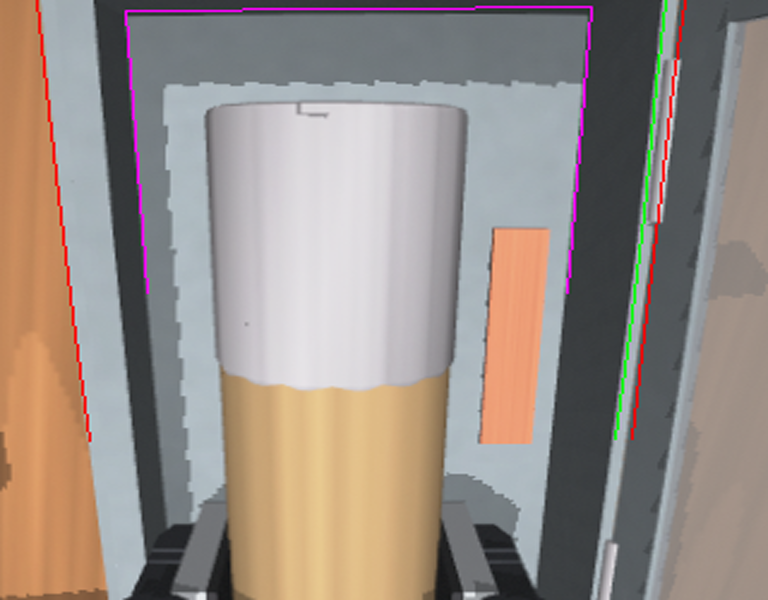

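Run:
```python
from h import *
for n in('w12','w13'):
  z=np.load(n+'.npz'); pz=(z['R'],z['p']); cm=cam('wrist',pz)
  for off in(-3,-1,1):
    for h in (-5,):
      th=np.linspace(0,2*np.pi,60); L=np.c_[h+18*np.cos(th),18*np.sin(th),(off-90)*np.ones(60)]/1000
      u=proj(cm,L@pz[0].T+pz[1]); L2=L.copy(); L2[:,2]=(off-46.1)/1000; u2=proj(cm,L2@pz[0].T+pz[1]); print(n,off,'end',np.round([u[:,0].min(),u[:,0].max(),u[:,1].min(),u[:,1].max()],1),'capedge',np.round(u2[:,1].max(),1),np.round(u2[:,1].min(),1), np.round(proj(cm,pz[0]@np.array([-.023,0,(off-46.1)/1000])+pz[1]),1))
```

```text
w12 -3 end [261.2 374.4  30.4  41.8] capedge 184.0 158.2 [[317.7 184.1]]
w12 -1 end [261.4 374.1  38.2  47.6] capedge 190.2 163.0 [[317.7 190.2]]
w12 1 end [261.7 373.9  45.9  53.3] capedge 196.3 167.8 [[317.7 196.3]]
w13 -3 end [261.2 374.4  30.4  41.8] capedge 184.0 158.2 [[317.7 184.1]]
w13 -1 end [261.4 374.1  38.2  47.6] capedge 190.2 163.0 [[317.7 190.2]]
w13 1 end [261.7 373.9  45.9  53.3] capedge 196.3 167.8 [[317.7 196.3]]
```

Call:
{"api": "jog_arm", "payload": {"commands": [[20,2,0,-0.01,0,0.01],[25,2,0,0,0,0.01],[25,2,0,0,0,0],[22,0,0,0,0,0],[10,0,0,0,0,0],[0,0,0,0,0,0]], "newtons": 115}}

```text
clock: 25.7
position: [0.5647, -0.2252, 0.0898]
tool_rot: [1.905, 1.563, 0.485]
force: [-0.1, -0.1, -2.7]
grip_width: 0.0333
```

Run:
```python
from h import *
to([.5625,-.2306,.085],down(.14))
```

```text
t 25.7 pos [ 0.5647 -0.2252  0.0898] yaw_y 8.6 x [ 0.007  0.004 -1.   ] delta [ 4.8 -3.   5.1] rv [ 0.01  -0.003 -0.007] q [ 0.61  0.72 -0.48  1.75  0.44  0.77  0.06] F [-0.1 -0.1 -2.7] w 0.0333
```

Call:
{"api": "jog_arm", "payload": {"commands": [[2,-2,4,0.01,0,-0.01],[2,-1,2,0,0,0],[0,0,0,0,0,0],[0,0,0,0,0,0]]}}

```text
clock: 26.1
position: [0.5639, -0.2321, 0.0887]
tool_rot: [-2.544, 1.57, 2.308]
force: [0.9, -1.4, -2.1]
grip_width: 0.0328
```

Run:
```python
from h import *
to([.5625,-.2306,.085],down(.14))
z=tool()
cv2.imwrite('pics/s14.png',grab_frame('scene')[:,:,::-1])
im=cv2.imread('pics/s14.png')[200:370,190:340];cv2.imwrite('pics/s14c.png',cv2.resize(im,None,fx=4,fy=3.5,interpolation=cv2.INTER_CUBIC))
```

```text
t 26.1 pos [ 0.5639 -0.2321  0.0887] yaw_y 7.99 x [-0.001  0.001 -1.   ] delta [ 3.7 -1.2 -1.7] rv [-0.    -0.001  0.   ] q [ 0.61  0.73 -0.47  1.74  0.44  0.78  0.06] F [ 0.9 -1.4 -2.1] w 0.0328
```

View pics/s14c.png

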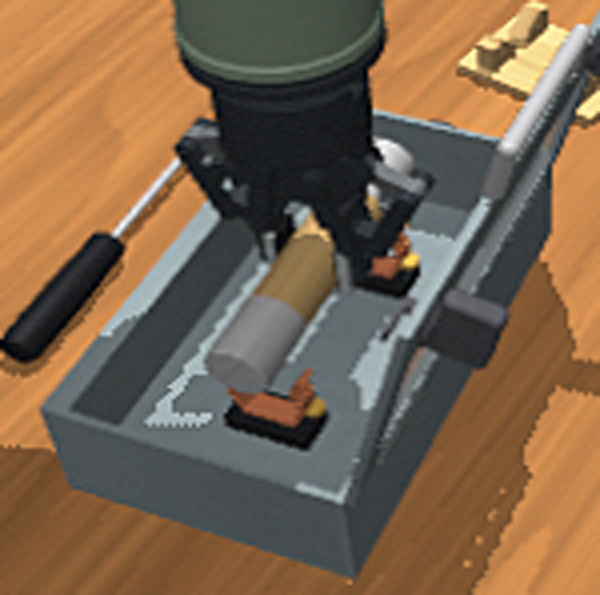

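Call:
{"api": "jog_arm", "payload": {"commands": [[8,-1,-2,0,0,0],[10,0,0,0,0,0],[7,0,0,0,0,0],[2,0,0,0,0,0]]}}

```text
clock: 26.55
position: [0.5625, -0.2302, 0.0598]
tool_rot: [2.676, 1.57, 1.245]
force: [0.2, 0.3, -1.6]
grip_width: 0.0329
```

Run:
```python
from h import *
to([.5625,-.2306,.033],down(.14)); print(observe()['moment'])
```

```text
t 26.55 pos [ 0.5625 -0.2302  0.0598] yaw_y 7.99 x [ 0.  0. -1.] delta [26.8 -0.1  0.4] rv [-0. -0. -0.] q [ 0.59  0.77 -0.45  1.75  0.47  0.73  0.04] F [ 0.2  0.3 -1.6] w 0.0329
[-0.04775655  0.02015968 -0.0025328 ]
```

Call:
{"api": "jog_arm", "payload": {"commands": [[4,0,0,0,0,0],[4,0,0,0,0,0],[4,0,0,0,0,0]]}}

```text
clock: 26.85
position: [0.5626, -0.2306, 0.0477]
tool_rot: [-0.203, 1.57, -1.634]
force: [-4.1, 0.4, 9.9]
grip_width: 0.033
```

Run:
```python
from h import *
to([.5625,-.2306,.033],down(.14)); print(observe()['moment'])
```

```text
t 26.85 pos [ 0.5626 -0.2306  0.0477] yaw_y 7.97 x [-0.    -0.001 -1.   ] delta [14.7 -0.1 -0. ] rv [-0.001  0.001  0.   ] q [ 0.59  0.78 -0.44  1.76  0.48  0.71  0.03] F [-4.1  0.4  9.9] w 0.033
[-0.04031523  0.8199367  -0.00692381]
```

Call:
{"api": "jog_arm", "payload": {"commands": [[4,0,0,0,0,0],[4,0,0,0,0,0],[4,0,0,0,0,0]]}}

```text
clock: 27.15
position: [0.562, -0.2312, 0.0356]
tool_rot: [-0.648, 1.569, -2.081]
force: [-2.6, -0.2, -1.6]
grip_width: 0.0331
```

Run:
```python
from h import *
to([.5625,-.2306,.033],down(.14)); print(observe()['moment'])
```

```text
t 27.15 pos [ 0.562  -0.2312  0.0356] yaw_y 7.93 x [-0.001 -0.002 -1.   ] delta [ 2.6  0.5 -0.6] rv [-0.002  0.002  0.001] q [ 0.58  0.8  -0.43  1.76  0.49  0.69  0.02] F [-2.6 -0.2 -1.6] w 0.0331
[-0.03126644  0.54579381 -0.01865948]
```

Snapped through. Now I press on to the pads.

Call:
{"api": "jog_arm", "payload": {"commands": [[3,0,0,0,0,0],[2,0,0,0,0,0],[2,0,0,0,0,0]]}}

```text
clock: 27.45
position: [0.562, -0.2313, 0.0326]
tool_rot: [-0.522, 1.566, -1.954]
force: [-20.1, 4.7, 50.6]
grip_width: 0.0331
```

Run:
```python
from h import *
to([.5625,-.2306,.033],down(.14)); print(observe()['moment'])
```

```text
t 27.45 pos [ 0.562  -0.2313  0.0326] yaw_y 7.91 x [-0.002 -0.004 -1.   ] delta [-0.4  0.6 -0.6] rv [-0.002  0.004  0.002] q [ 0.58  0.81 -0.42  1.76  0.5   0.68  0.02] F [-20.1   4.7  50.6] w 0.0331
[1.12712704 4.53604163 0.015044  ]
```

Call:
{"api": "jog_arm", "payload": {"commands": [[-1,0,0,0,0,0]]}}

```text
clock: 27.55
position: [0.5618, -0.2313, 0.034]
tool_rot: [-0.552, 1.566, -1.985]
force: [-3.7, -0.0, -8.5]
grip_width: 0.0333
```

Call:
{"api": "jog_arm", "payload": {"commands": [[0,0,0,0,0,0],[0,0,0,0,0,0],[0,0,0,0,0,0],[-15,0,0,0,0,0],[-30,0,0,0,0,0],[-40,0,0,0,0,0],[-40,-10,0,0,0,0],[-30,-40,-10,0,0,0],[-10,-40,-30,0,0,0],[0,-20,-30,0,0,0],[0,0,0,0,0,0]], "gripper": 60}}

```text
clock: 28.65
position: [0.4427, -0.1739, 0.2093]
tool_rot: [0.475, 1.563, -0.956]
force: [0.8, -1.1, 0.2]
grip_width: 0.0649
```

Run:
```python
from h import *
to([.5625,-.2306,.033],down(.14))
z=tool(); cv2.imwrite('pics/w15.png',grab_frame('wrist')[:,:,::-1]); np.savez('w15.npz',R=z[0],p=z[1])
cv2.imwrite('pics/s15.png',grab_frame('scene')[:,:,::-1])
im=cv2.imread('pics/s15.png')[180:370,170:340];cv2.imwrite('pics/s15c.png',cv2.resize(im,None,fx=4,fy=3,interpolation=cv2.INTER_CUBIC))
```

```text
t 28.65 pos [ 0.4427 -0.1739  0.2093] yaw_y 8.0 x [ 0.004 -0.006 -1.   ] delta [177.1 110.1  71.6] rv [-0.     0.007 -0.003] q [ 0.72  0.38 -0.59  2.    0.29  0.84  0.11] F [ 0.8 -1.1  0.2] w 0.0649
```

View pics/w15.png

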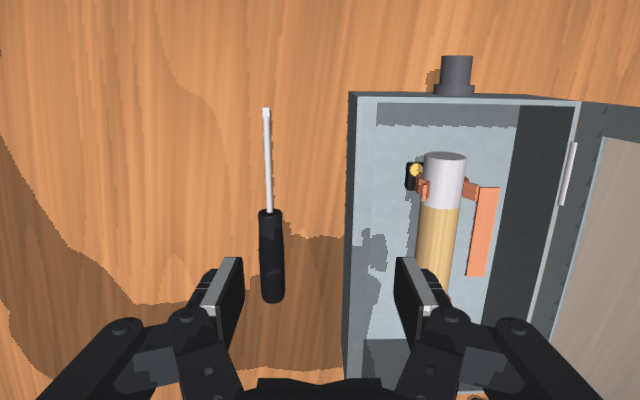

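View pics/s15c.png

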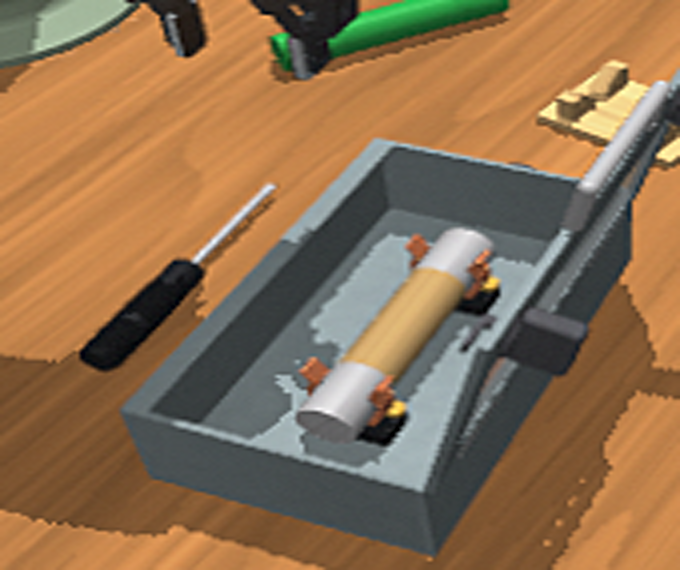

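Call:
{"api": "jog_arm", "payload": {"commands": [[-30,25,0,0,0,0],[-30,25,-10,0,0,0],[-30,25,-20,0,0,0],[0,25,-20,0,0,0],[0,10,0,0,0,0],[0,0,0,0,0,0],[0,0,0,0,0,0]]}}

```text
clock: 29.45
position: [0.5538, -0.1112, 0.3039]
tool_rot: [1.091, 1.564, -0.346]
force: [0.1, -0.4, -0.5]
grip_width: 0.0652
```

Run:
```python
from h import *
to([.5625,-.2306,.033],down(.14))
z=tool(); cv2.imwrite('pics/w16.png',grab_frame('wrist')[:,:,::-1]); np.savez('w16.npz',R=z[0],p=z[1])
cm=cam('wrist',z[:2])
im=cv2.imread('pics/w16.png')
for l in((0,90,56),(0,-90,56),(0,0,56),(0,62,38),(0,-62,38),(0,90,38),(0,-90,38)):
    u=proj(cm,P(BOX,l))[0]; print(l,u); cv2.drawMarker(im,tuple(int(v) for v in u),(0,0,255),0,8)
cv2.imwrite('pics/w16f.png',im)
```

```text
t 29.45 pos [ 0.5538 -0.1112  0.3039] yaw_y 7.7 x [ 0.006 -0.002 -1.   ] delta [271.2  -9.  118.6] rv [-0.006  0.003 -0.006] q [ 0.55  0.42 -0.62  1.67  0.27  1.14 -0.01] F [ 0.1 -0.4 -0.5] w 0.0652
(0, 90, 56) [310.0207302  179.97539102]
(0, -90, 56) [311.96589976 316.99969586]
(0, 0, 56) [311.04560371 253.60786609]
(0, 62, 38) [310.60529465 198.70821775]
(0, -62, 38) [311.86794069 290.01677585]
(0, 90, 38) [310.29550612 175.51063378]
(0, -90, 38) [312.12858725 308.25209082]
```

View pics/w16f.png

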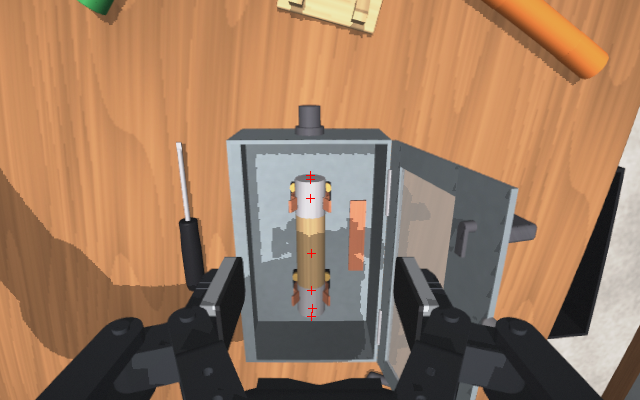

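Run:
```python
import cv2
im=cv2.imread('pics/w16.png')[165:325,270:355];cv2.imwrite('pics/w16c.png',cv2.resize(im,None,fx=4,fy=3.7,interpolation=cv2.INTER_CUBIC))
from h import *
cv2.imwrite('pics/t16.png',grab_frame('top')[:,:,::-1]);cv2.imwrite('pics/s16.png',grab_frame('scene')[:,:,::-1])
im=cv2.imread('pics/t16.png')[80:310,160:460];cv2.imwrite('pics/t16c.png',cv2.resize(im,None,fx=2.6,fy=2.6,interpolation=cv2.INTER_CUBIC))
```

```text
(no output)
```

View pics/w16c.png

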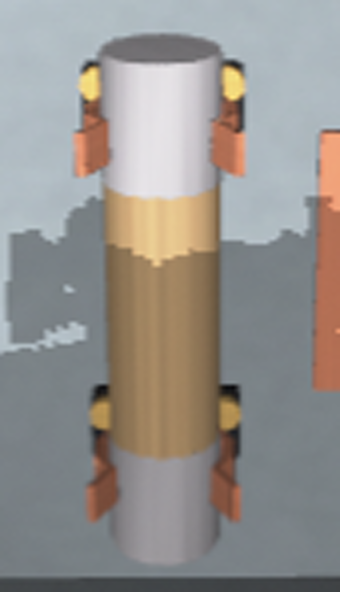

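View pics/t16c.png

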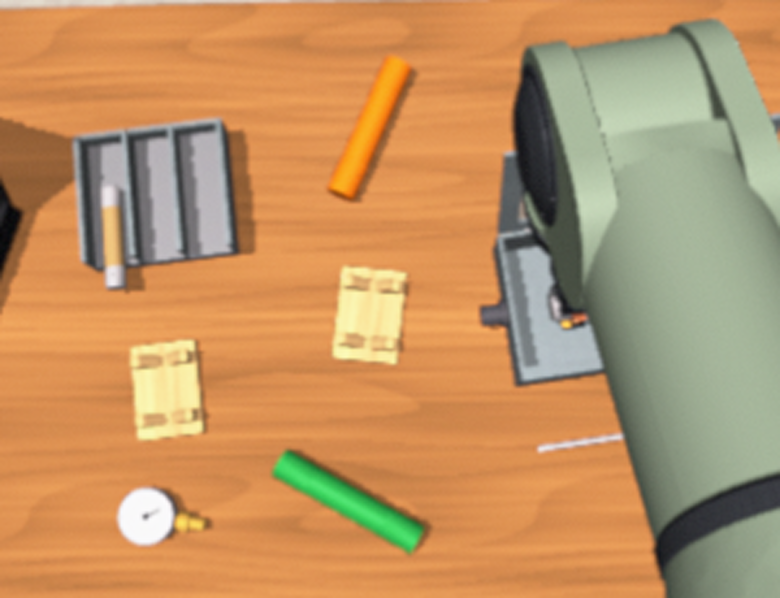

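View pics/s16.png

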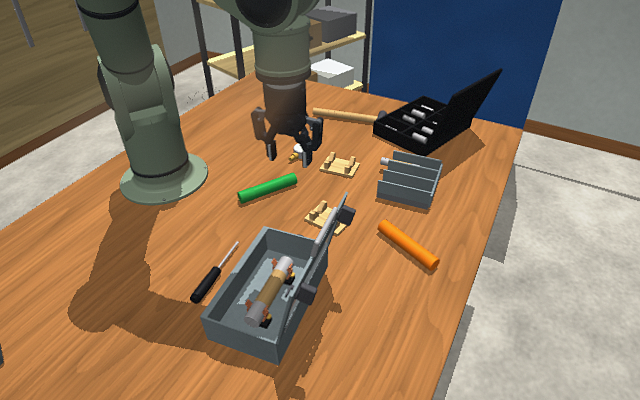

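Run:
```python
from h import *
z=np.load('w16.npz'); cm=cam('wrist',(z['R'],z['p']))
g=lambda r,zz,c=311:Pinv(BOX,atz(cm,(c,165+r/3.7-.5),zz))[1]
print('cap bounds',g(196,.056),g(456,.056),(g(196,.056)+g(456,.056))/2)
print('ends', g(58,.056), g(562,.056))
# tips: plates extents in y at z ~.06
print('tips L',g(128,.06,294),g(178,.06,294),' R',g(462,.06,294),g(520,.06,294))
print('tipsR side L',g(128,.06,329),g(176,.06,329),' R',g(462,.06,329),g(520,.06,329))
# cushion studs yellow
print('x axis', [Pinv(BOX,atz(cm,(u,165+r/3.7-.5),.038))[0] for u,r in((310.3,120),(311.2,500))])
print([(r['p'],r['location']) for r in nets.pinpoint('wrist','fuse')],[(r['p'],r['location']) for r in nets.pinpoint('wrist','clip_seat')],proj(cm,P(BOX,(0,0,38))))
```

```text
cap bounds 45.82796462146322 -46.76110506691489 -0.46657022272583504
ends 89.76593130847164 -89.05727011525063
tips L 69.41822563919592 53.46095843135095  R -46.2738739874226 -68.88849938516523
tipsR side L 69.13742307814155 53.81770603141113  R -46.62583187428527 -69.25532418276181
x axis [np.float64(-0.32577876001731004), np.float64(-1.0416484463538802)]
[(0.73, [310.1, 247.8]), (0.66, [535.3, 18.9])] [] [[311.25805681 246.60710832]]
```

```bash
python3 -c "
from h import *
print(bot.job_done(), observe()['clock'])"
```

```text
the job is handed in; nothing more can be done
the job is handed in; nothing more can be done
```

I've done all the steps in the order asked and handed the job in. The last clock reading was 29.45 s, with two camera views after it, well inside the 72 s limit.

**What I did**
- **Fasteners and panel:** I turned both fasteners anticlockwise to their stops. I then swung the panel to about 1.8 rad, estimated from the arm's position when it let go, and released it.
- **Fuse:** I lifted the big fuse by its overhanging end and laid it in the right-hand cradle. I gripped it again by its middle, pressed it into both clips until it bottomed out, let go and backed away.

**Last checks**
- **Centring:** The fuse lies about 0.5 mm off the midpoint between the clips along the box, and within about 1 mm across it.
- **Depth:** The clips resisted at about 10 N, then snapped. The fuse stopped hard at the tool height expected for fully home.
- **Surroundings:** The final pictures show the panel standing past vertical and the screwdriver lying clear. The thin fuse, gauge and look-alikes look unmoved, though I only judged these by eye.

**What could count against it**
- **Press force:** It peaked at about 51 N upward and 20 N sideways when the fuse hit the pads, and I backed off at once. This went through the held fuse, not the gripper's body, and is far below the 120 N wrist limit.
- **Fastener angles:** I read these from the tool's rotation and the resistance at the stops. Only the left one was also seen unlocked in a picture; the right one was confirmed by the panel opening.

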